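Pull the open cassette from a packed rack, load the crystals and lid it

ROBOT

A 7-joint arm with a two-finger parallel gripper is mounted at the origin on the work surface. World frame = base frame: x ahead of the robot, y to its left, z up, the work surface at z = 0. Lengths are in m, angles in rad, forces in N, time in s.
With the tool pointing down it reaches from about 0.425 to 0.825 m from the base axis. Payload 3.6 kg.
Tool frame: the origin (TCP) lies midway between the tips of the shut fingers; the grasp point (between the pads) lies 19 mm behind it; z points along the fingers, y is the line along which they close (so a half turn about z gives the same grasp; the last joint's range is limited). The gripper opens to 93 mm and grips with 3 to 60 N. Pads are 15 mm wide; open, the fingers measure 128 mm over their backs; the gripper's body (75 mm by 188 mm) begins 65 mm behind the grasp point.
Start: joints at [-1.361, 0.615, -0.013, 1.423, 0.008, 1.103, -0.04], TCP at [0.152, 0.632, 0.219] pointing down, gripper open.
Joint ranges: [-3.12, 3.12], [-0.3, 2.06], [-1.34, 1.32], [0.26, 2.42], [-1.36, 4.5], [0.01, 1.98], [-2.84, 2.84]. Speed limits (rad/s): [2.79, 2.79, 3.14, 3.14, 3.14, 3.14, 3.14].

INTERFACE

Orientations are given as a rotation vector (axis times angle).
In Python, from plant import state, optics, workorder, spotter gives the robot as it stands. The module is installed in compiled form; this text tells all that it offers.
- The arm moves only by the tool apply_moves, never from a script. Its arguments are lists of equal length, an entry for each row: "claw": the finger opening in mm, from 0 to 93; "delta_pos": the shift along the tool's x, y, z in mm, a list of three; "twist": the turn about the tool's z in degrees. In form: {"claw": [claw, ...], "delta_pos": [[x, y, z], ...], "twist": [twist, ...]}. A call has 1 to 12 rows; each row shifts and turns the commanded pose from where the row before left it, along the tool's axes as they then stand; what a row does not reach is not made up. A row lasts 1/12 s, in which the tool goes at most 41.7 mm and 7.16 degrees, less where a joint would pass 70% of its speed; a pose out of reach is approached as far as the arm can. A call is refused whole if a number of a shift passes 41.7 or a number of a turn 7.16, either way. A call with a gripper value outside its range is refused whole. The fingers move at their own pace and stop on an object; the grip force is fixed at half the most. Time passes only in rows, so rows that do not move let the fingers close. It gives the time, the measured TCP pose, the force, the opening and the grip force at its end, in the units of the state.
- state(): the state, without advancing time (a new reading comes with each control period).
- optics.read_camera(name): name is "scene" or "top"; returns (picture, depth): 400x640x3 uint8, blue, green, red; 400x640 float32, m along the optical axis (not along the pixel's ray), 0 where there is no reading.
- optics.camera_params(name): a dict with "vfov" (degrees; the focal length in pixels is half the picture's height over the tangent of half this angle, whatever the lens; pixels are square), "cx", "cy" (the principal point, pixels), "origin" and "orientation" of the camera in the world. Camera axes: x right, y down, z forward; pixel columns grow to the right and rows downward; lengths in m; the calibration is good to about 2 mm. A picture is of the moment at which its call begins. camera_params takes no time and is no camera call.
- workorder.job_done(): hands the job in; it is judged then, once.
Trained networks look in the newest picture that a camera, given by its name, has taken for a name from the list of things; names that differ only in an ending like _2 or _b are one class to them, and where a whole thing is asked for, a point or a joint stands for the part that bears it (a point fixed in the world has none). Each returns a list of dicts, best first, with "p" (0 to 1); they miss things now and then, are a little off and sometimes report something else, mostly with a low value. They report only what shows in the picture. A call takes as long as a camera call. They do not tell look-alikes from the thing itself.
- spotter.regions_of(camera, name): "mask" (400x640 bool, what is visible of it) and "box" ([left, top, width, height] in pixels, round what is visible of it).
The state is a dict: "time": time; "joint_pos": joint angles; "qvel": joint speeds; "joint_efforts": joint torques, N m; "position": TCP position; "ee_rot": TCP orientation; "force": force on the tool from outside, world axes, zero at the start; "wrist_torque": the same for the moment, N m; "gripper_width": opening from 0.0 (shut) to 1.0 (fully open); "grasp_force": force on a finger pad.
Only numpy, scipy, OpenCV 4.12 (cv2) and the standard library are available. Lean on these libraries where they do the work, as an engineer would, in place of code of your own. Each camera call takes 0.05 s, during which the arm holds its last target. There are 200 camera calls.

TASK

Tilt the one open, empty cassette forward out of the packed row in the rack like a binder, pull it free and set it upright and square on the black mat of the instrument bed, leaving the closed cases in the rack. Then put every loose quartz crystal from the table into the cassette, and only when all are in, fit the loose lid with the bar handle so that it sits seated and level on the cassette's rim. Leave everything else on the table where it is.

Things in the scene. Friction and masses are not known exactly. Their poses are not given: they have to be found in the camera images.
- cassette: Open-topped, empty white plastic box, outside 110 mm (x) by 88 mm (y) by 90 mm high, 0.35 kg; origin at the centre of its underside, z up, -x its front (in the rack the front faces the robot). Front and back walls 8 mm thick, side walls 4 mm, floor 5 mm; inside 94 by 80 mm, 85 mm deep. It is the second or the fourth of the five boxes in the rack.
- cassette_rim (a point): Centre of the cassette's mouth, at rim height, 90 mm above its underside; axes as the cassette's. In the rack its neighbours stand about 2 mm beside it, so only the top of its front wall can be gripped (one finger inside, one outside).
- rack: Fixed grey rack, 318 mm wide (y), front facing its own -x; origin at the centre of its underside on the table. Floor 8 mm thick. A front lip (x from -65.5 to -59.5 mm) rises 24 mm above the floor, its top at z = 32 mm; the back wall's inner face is at x = +61.5 mm.
- ledge (a point): Middle of the underside of the rack's ledge, on its front edge, 118 mm above the table and 20 mm above the box tops; the ledge covers the back 10 mm of the row. So no box can be lifted level over the lip: tilt its top forward, turning about the lip's top edge; at about 25 degrees it is clear of the ledge and can be raised and pulled out.
- case_left: Closed white case in the rack, 110 by 40 by 90 mm high, left end of the row (the rack's +y); stays in the rack. Origin at the centre of its underside.
- case_mid: Like case_left, in the middle of the row; stays.
- case_right: Like case_left, right end of the row; stays.
- case_wide: Closed white case, 110 by 88 by 90 mm high, in the second or fourth place of the row (the one that the cassette does not take); stays.
- instrument: Fixed instrument on the table: a bed 22 mm high, 220 mm wide (y), reaching from x = -100 mm to +280 mm of its origin, with a black rubber mat 170 mm (x) by 140 mm (y) and 3 mm thick centred over the origin, and a grey housing on the bed from x = +135 mm to +275 mm, up to 117 mm above the table. Origin on the table under the mat's centre.
- mat (a point): Centre of the top of the black mat, 25 mm above the table; axes as the instrument's.
- crystal1: Clear quartz crystal (three or four of crystal1 to crystal4 are present, lying on the table): six-sided bar 60 mm long along its x, 26 mm across flats, pointed at +x, 70 g; origin at its centre, on its axis (13 mm above the table while it lies there).
- crystal2: Clear quartz crystal (three or four of crystal1 to crystal4 are present, lying on the table): six-sided bar 60 mm long along its x, 26 mm across flats, pointed at +x, 70 g; origin at its centre, on its axis (13 mm above the table while it lies there).
- crystal3: Clear quartz crystal (three or four of crystal1 to crystal4 are present, lying on the table): six-sided bar 60 mm long along its x, 26 mm across flats, pointed at +x, 70 g; origin at its centre, on its axis (13 mm above the table while it lies there).
- crystal4: Clear quartz crystal (three or four of crystal1 to crystal4 are present, lying on the table): six-sided bar 60 mm long along its x, 26 mm across flats, pointed at +x, 70 g; origin at its centre, on its axis (13 mm above the table while it lies there).
- lid: Loose white lid lying plug down, 0.14 kg; origin at the centre of its underside. Plug 88 (x) by 74 mm (y), 8 mm deep, fits in the cassette's mouth with 3 mm to spare all round; plate 114 by 92 by 6 mm; black bar handle 60 mm long (x), 14 mm wide (y), from 14 to 44 mm above the origin. Seated, the plate rests on the rim and the origin is 8 mm below it; either way round fits.
- oil_bottle: Bystander: amber bottle 44 mm wide, 100 mm high; leave it alone.
- dish: Bystander: clear dish 80 mm wide, 22 mm high; leave it alone.
- lens_ring: Bystander: black ring 64 mm wide, 14 mm high; leave it alone.
- steel_rule: Bystander: steel rule 150 by 25 by 4 mm; leave it alone.
Things that resemble listed ones, but are neither listed nor needed, are in the scene too. What is shaped like the lid but red is not meant.

How it is judged:
By the outcome, as a careful person would: the job done as asked, in the order asked, and still so for the second after the job is handed in, with the robot touching nothing.
Of crystal1, crystal2, crystal3, crystal4 only 3 to 4 are there at a start; the rules pass over those that are not, and their reading is None.
At some moment in a run one of crystal1, crystal2, crystal3, crystal4, lid may be knocked a few centimetres aside while the robot is not near it.
It also fails if it takes over 208 s, if anything falls off the work surface, if the arm or the gripper's body presses on something with over 40 N, if the wrist force passes 120 N, or if a joint passes its speed limit or range.

## Working session

There is one attempt and no reset: what is moved stays moved. The work goes in short steps, Python scripts to look and compute and a tool call to move; the robot and the scene stay as the last step left them, time stands still between calls to the robot, and variables do not carry over. Pictures are saved under pics/ and viewed, at most 14 in all, crops included, and the job is handed in when it is done.

Besides the shell and the picture viewer there is one more tool, called after "Emit:" by a JSON object that holds its "method" and its "body". apply_moves: Moves the arm, as the interface text tells. Its arguments: {"type":"object","properties":{"claw":{"type":"array"},"delta_pos":{"type":"array"},"twist":{"type":"array"}},"required":["claw","delta_pos","twist"]}

```bash
mkdir -p pics; cat > h.py <<'E'
import numpy as np, cv2
from scipy.spatial.transform import Rotation as R
from plant import state, optics, workorder, spotter
def cam(n):
    p=optics.camera_params(n); o=np.array(p['orientation'],float)
    M=o if o.shape==(3,3) else (R.from_rotvec(o).as_matrix() if o.size==3 else R.from_quat(o).as_matrix())
    return 200/np.tan(np.radians(p['vfov'])/2),p['cx'],p['cy'],np.array(p['origin']),M
def cloud(n,d):
    f,cx,cy,o,M=cam(n); v,u=np.mgrid[0:400,0:640]
    P=np.stack([(u-cx)/f*d,(v-cy)/f*d,d],-1)@M.T+o
    P[d<=0]=np.nan
    return P
E
python3 - <<'E'
from h import *
for n in('scene','top'):
    print(optics.camera_params(n)); im,d=optics.read_camera(n); cv2.imwrite(f'pics/{n}0.png',im); np.save(f'{n}0.npy',d)
    P=cloud(n,d); 
    for t in ['cassette','crystal1','lid','instrument','rack']:
        for r in spotter.regions_of(n,t):
            m=r['mask']; q=P[m]; print(n,t,round(r['p'],2),r['box'],np.round(np.nanmedian(q,0),3))
s=state();print(s)
E
```

```text
{'vfov': 54.73629010319922, 'cx': 321.7953965615686, 'cy': 200.08071230714336, 'origin': array([1.04661325, 0.4032214 , 1.21961957]), 'orientation': array([-1.41191766, -2.42664095,  0.67267326])}
scene cassette 0.67 [300.9, 236.0, 38.3, 33.3] [0.616 0.13  0.041]
scene crystal1 0.44 [217.2, 150.7, 10.8, 11.7] [ 0.461 -0.403  0.021]
scene lid 0.92 [416.6, 173.9, 32.0, 29.9] [0.195 0.369 0.014]
scene lid 0.89 [377.1, 219.9, 40.4, 33.8] [0.435 0.331 0.014]
scene lid 0.77 [402.9, 300.9, 45.7, 43.9] [0.658 0.526 0.014]
scene lid 0.53 [339.6, 250.3, 37.6, 37.7] [0.628 0.277 0.098]
scene instrument 0.74 [148.7, 171.3, 131.5, 113.4] [ 0.748 -0.212  0.027]
scene instrument 0.47 [248.7, 259.3, 16.0, 13.1] [ 0.767 -0.013  0.067]
scene rack 0.65 [279.0, 251.4, 99.6, 55.3] [0.714 0.226 0.124]
scene rack 0.63 [328.8, 243.8, 20.8, 27.9] [0.634 0.21  0.098]
{'vfov': 46.51421844779851, 'cx': 312.7739936535042, 'cy': 208.20642046886414, 'origin': array([0.25861276, 0.05291204, 1.34948107]), 'orientation': array([-2.11298485,  2.13797045, -0.22019464])}
top cassette 0.47 [378.9, 238.9, 23.2, 30.1] [ 0.
[... 531 characters left out ...]
me': 0.6, 'joint_pos': array([-1.3615593 ,  0.61485396, -0.01259364,  1.4234089 ,  0.0080673 ,
        1.10343255, -0.04037096]), 'qvel': array([ 0.00262671, -0.00075822,  0.0012089 , -0.00209501, -0.0008654 ,
       -0.00030249, -0.00045504]), 'joint_efforts': array([-1.59255369e-04, -4.58555675e+01,  2.08694693e-01, -1.65948772e+01,
       -6.11463399e-02,  1.32961501e-02,  4.30082389e-05]), 'position': array([0.15177543, 0.6319879 , 0.21866718]), 'ee_rot': array([-3.69349950e-01, -3.11973855e+00,  7.39548846e-05]), 'force': array([-0.36218217,  0.79444552, -0.70231844]), 'wrist_torque': array([-0.01820813, -0.03168275, -0.00537608]), 'grasp_force': 0.0, 'gripper_width': 1.003930722287449}
```

View pictures.

```bash
python3 - <<'E'
import cv2
t=cv2.imread('pics/top0.png'); s=cv2.imread('pics/scene0.png')
cv2.imwrite('pics/t1.png',cv2.resize(t[40:400,100:580],None,fx=1.66,fy=1.66,interpolation=3)[:600,:800])
cv2.imwrite('pics/s1.png',cv2.resize(s[110:390,120:480],None,fx=2.1,fy=2.1,interpolation=3)[:600,:800])
E
```

```text
(no output)
```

View pics/t1.png

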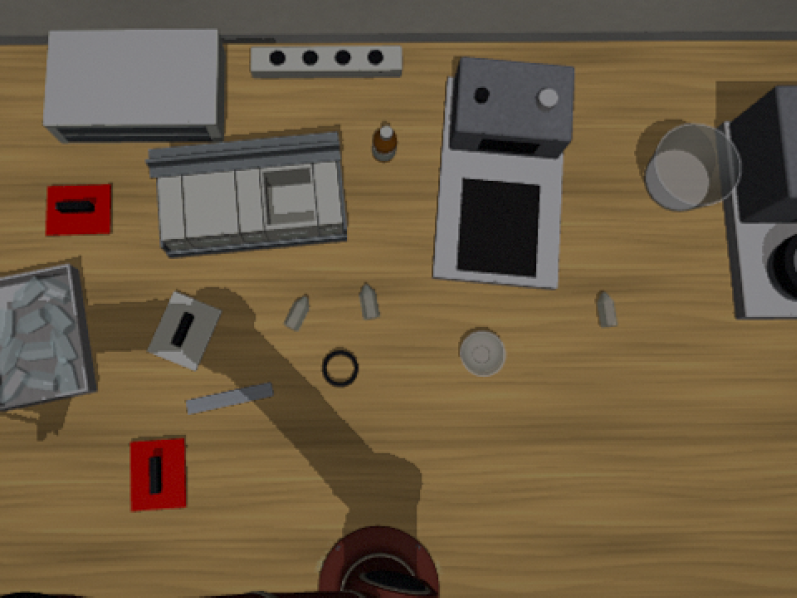

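View pics/s1.png

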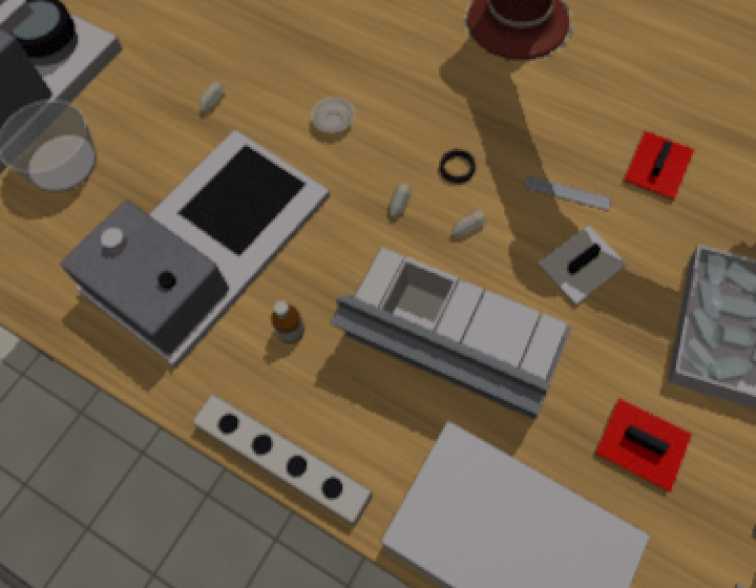

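The pictures show:
- **Rack:** the open cassette is fourth from the left, at about (289,195) in the top crop. The other four boxes have closed tops.
- **Lids:** the white lid is at (184,330). The red ones at (78,208) and (158,474) are decoys.
- **Crystals:** three are loose on the table, at (298,312), (369,300) and (606,308). Those in the tray at (35,335) are decoys.
- **Instrument:** the black mat is at (498,228). The instrument at the far right, (770,200), is a look-alike.

Next I'll work out the poses.

```bash
cat >> h.py <<'E'
def rect(P,m):
    q=P[m][:,:2]; q=q[~np.isnan(q).any(1)]
    (c,(w,h),a)=cv2.minAreaRect((q*1000).astype(np.float32)); return np.round(c,1),(round(w,1),round(h,1)),round(a,1),len(q)
def biggest(m):
    n,l,s,_=cv2.connectedComponentsWithStats(m.astype(np.uint8)); 
    return l==1+np.argmax(s[1:,4])
E
python3 - <<'E'
from h import *
for n in('top','scene'):
    im=cv2.imread(f'pics/{n}0.png').astype(int); d=np.load(f'{n}0.npy'); P=cloud(n,d); X,Y,Z=P[...,0],P[...,1],P[...,2]
    near=lambda x,y,r:np.hypot(X-x,Y-y)<r
    row=biggest(near(.64,.2,.25)&(Z>.09)&(Z<.106)); print(n,'row',rect(P,row),np.nanmedian(Z[row]))
    q=P[row]; 
    # interior floor of the cassette
    fl=near(.62,.13,.06)&(Z<.03)&(Z>.005); print('floor',rect(P,fl),np.nanmedian(Z[fl]))
    led=biggest(near(.70,.2,.25)&(Z>.112)); print('ledge',rect(P,led),np.nanmedian(Z[led]))
    mat=biggest((im.sum(2)<120)&near(.71,-.22,.15)&(Z<.04)); print('mat',rect(P,mat),np.nanmedian(Z[mat]))
    lid=biggest(near(.43,.327,.08)&(Z>.009)&(Z<.02)); print('lid',rect(P,lid),np.nanmedian(Z[lid]))
    ha=biggest(near(.43,.327,.08)&(Z>.035)); print('handle',rect(P,ha),np.nanmedian(Z[ha]))
    for x,y in((.474,.008),(.458,.133),(.458,-.406)):
        c=biggest(near(x,y,.06)&(Z>.008)); q=P[c]; print('crys',rect(P,c),np.nanmax(q[:,2]))
E
```

```text
top row (array([642.1, 209.6]), (112.0, 303.8), 4.9, 3135) 0.09665005064640497
floor (array([620.1, 137.9]), (113.9, 100.7), 20.9, 546) 0.012658398982335672
ledge (array([713.3, 216.2]), (53.1, 318.2), 5.2, 2028) 0.12398307128191233
mat (array([ 627.4, -226.6]), (139.3, 137.1), 83.2, 1963) 0.023878049716584027
lid (array([433.1, 329.7]), (92.9, 114.1), 67.1, 986) 0.012862532655501524
handle (array([432.5, 329.6]), (15.3, 59.2), 66.7, 114) 0.04211477528836949
crys (array([479.6,   9.2]), (59.0, 30.0), 10.4, 192) 0.03103482935726265
crys (array([462.1, 133. ]), (29.3, 59.4), 63.9, 193) 0.031327245348075516
crys (array([ 461.9, -408.5]), (59.5, 31.4), 5.5, 187) 0.030300661076584134
scene row (array([632.5, 208.8]), (94.4, 303.7), 4.9, 2081) 0.0975719659590828
floor (array([627.9, 135.9]), (57.8, 69.4), 6.0, 360) 0.013314745624504076
ledge (array([712.2, 215.5]), (52.3, 318.6), 5.1, 1807) 0.12471208741715545
mat (array([ 625.6, -225.7]), (136.8, 132.2), 84.5, 1165) 0.024581216763797098
lid (array([432.5, 329.6]), (92.4, 116.2), 67.8, 698) 0.013778595014768968
handle (array([432.7, 330.1]), (14.7, 60.5), 68.8, 76) 0.043529067508659924
crys (array([480.8,   9.8]), (61.9, 29.1), 10.3, 118) 0.03017832576885149
crys (array([461.5, 132.7]), (29.4, 59.2), 64.8, 124) 0.028893183810068335
crys (array([ 460.4, -406.4]), (62.5, 25.8), 1.3, 96) 0.030163633136106593
```

```bash
cat >> h.py <<'E'
def tool():
    s=state(); M=R.from_rotvec(s['ee_rot']).as_matrix(); return np.array(s['position'])*1000,M
def go(x,y,z,az,src=None):
    "twist needed, then shift in the tool axes after that twist (mm)"
    p,M=tool()
    if src is not None: p=np.array(src)
    a=np.degrees(np.arctan2(M[1,1],M[0,1])); t=(a-az+90)%180-90
    M2=M@R.from_rotvec([0,0,np.radians(t)]).as_matrix()
    print('tw %.2f (%d x %.3f) shift'%(t,np.ceil(abs(t)/7.16),t/max(1,np.ceil(abs(t)/7.16))),np.round(M2.T@(np.array([x,y,z])-p),1),'j7',np.round(state()['joint_pos'][6],2),'tilt',np.round(M[:,2],3))
E
python3 - <<'E'
from h import *
go(595,139,218,4.9)
im=cv2.imread('pics/top0.png').astype(int); P=cloud('top',np.load('top0.npy')); X,Y,Z=np.moveaxis(P,-1,0)
mat=biggest((im.sum(2)<120)&(np.hypot(X-.64,Y+.22)<.2)&(Z<.04)); print(rect(P,mat))
E
python3 - <<'E'
import cv2
t=cv2.imread('pics/top0.png'); cv2.imwrite('pics/c1.png',cv2.resize(t[115:205,180:320],None,fx=5,fy=5,interpolation=3))
E
```

```text
tw 71.60 (10 x 7.160) shift [-529.   399.5    0.7] j7 -0.04 tilt [-0. -0. -1.]
(array([ 611.9, -225. ]), (139.2, 168.9), 83.6, 2546)
```

View pics/c1.png

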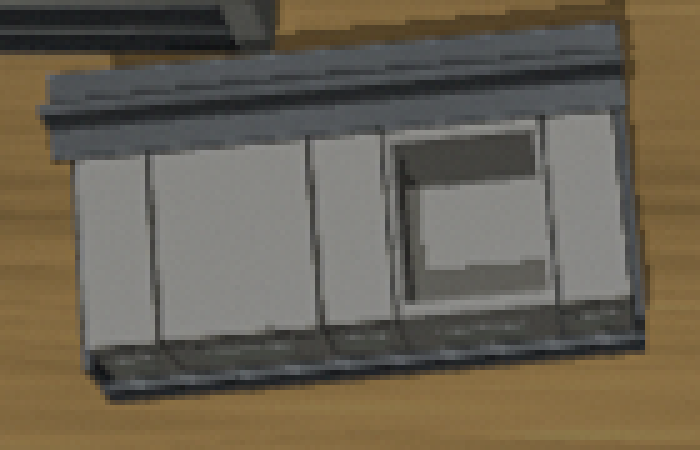

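The crop confirms that the fourth box, at about (470,215), is the open one. I'll move above its front wall.

Emit:
{"method": "apply_moves", "body": {"claw": [93, 93, 93, 93, 93, 93, 93, 93, 93, 93], "delta_pos": [[0, 0, 0], [0, 0, 0], [0, 0, 0], [0, 0, 0], [0, 0, 0], [0, 0, 0], [0, 0, 0], [0, 0, 0], [0, 0, 0], [0, 0, 0]], "twist": [7.16, 7.16, 7.16, 7.16, 7.16, 7.16, 7.16, 7.16, 7.16, 7.16]}}

```text
time: 1.43
position: [0.1516, 0.632, 0.2187]
ee_rot: [-2.131, -2.308, 0.0]
force: [0.2, 0.4, -0.1]
gripper_width: 1.001
grasp_force: 0.0
```

Emit:
{"method": "apply_moves", "body": {"claw": [70, 60, 50, 40, 40, 40, 40, 40, 40, 40], "delta_pos": [[-26, 20, 0], [-26, 20, 0], [-26, 20, 0], [-26, 20, 0], [-26, 20, 0], [-26, 20, 0], [-26, 20, 0], [-26, 20, 0], [-26, 20, 0], [-26, 20, 0]], "twist": [0, 0, 0, 0, 0, 0, 0, 0, 0, 0]}}

```text
time: 2.27
position: [0.3741, 0.3889, 0.219]
ee_rot: [-2.124, -2.315, -0.001]
force: [0.3, 0.9, -0.4]
gripper_width: 0.433
grasp_force: 0.0
```

Emit:
{"method": "apply_moves", "body": {"claw": [40, 40, 40, 40, 40, 40, 40, 40, 40, 40, 40, 40], "delta_pos": [[-26, 19, 0], [-26, 20, 0], [-26, 20, 0], [-26, 20, 0], [-26, 20, 0], [-26, 20, 0], [-26, 20, 0], [-26, 20, 0], [-26, 20, 0], [-26, 20, 0], [0, 0, 20], [0, 0, 0]], "twist": [0, 0, 0, 0, 0, 0, 0, 0, 0, 0, 0, 0]}}

```text
time: 3.27
position: [0.593, 0.1449, 0.1959]
ee_rot: [-2.129, -2.308, 0.008]
force: [-0.9, 0.8, -0.8]
gripper_width: 0.433
grasp_force: 0.0
```

```bash
python3 - <<'E'
from h import *
go(595,139.3,68,4.9); s=state(); print(s['time'],s['position'],s['joint_pos'],s['gripper_width'],s['force'])
for n in('top','scene'):
    im,d=optics.read_camera(n); P=cloud(n,d); X,Y,Z=np.moveaxis(P,-1,0); cv2.imwrite(f'pics/{n}1.png',im)
    row=biggest((np.hypot(X-.62,Y-.2)<.2)&(Z>.09)&(Z<.106)); print(n,rect(P,row))
E
python3 - <<'E'
import cv2
t=cv2.imread('pics/scene1.png'); cv2.imwrite('pics/c2.png',cv2.resize(t[170:320,240:440],None,fx=4,fy=4,interpolation=3))
E
```

```text
tw -0.28 (1 x -0.277) shift [ -5.5   2.2 127.9] j7 0.01 tilt [-0.005 -0.002 -1.   ]
3.2667 [0.59299602 0.14489483 0.1959205 ] [-0.48833827  0.59595178  0.35405752  1.57825962 -0.22954862  1.01411378
  0.01310174] 0.4334418682233754 [-0.89600075  0.82494823 -0.77622187]
top (array([633.7, 307.2]), (111.8, 108.6), 4.2, 1405)
scene (array([628.1, 255.5]), (94.5, 209.7), 5.3, 1643)
```

View pics/c2.png

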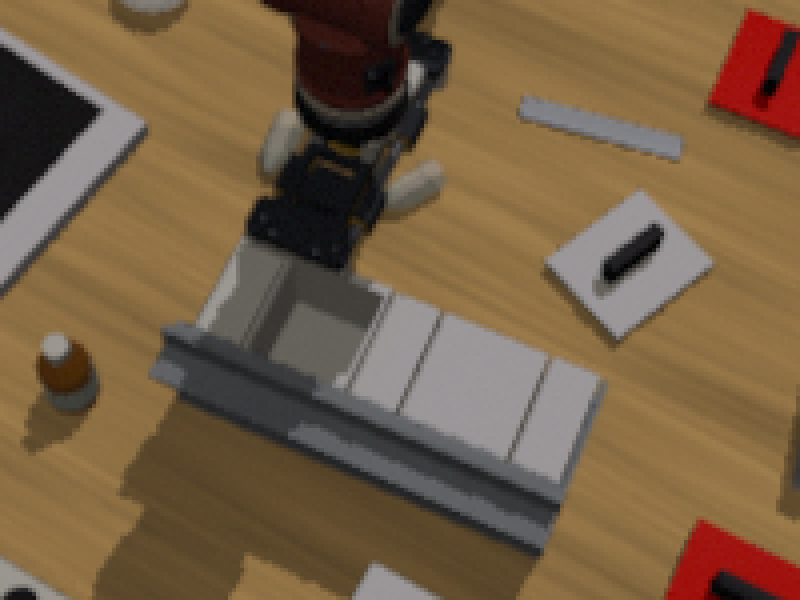

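The crop shows the gripper, at about (310,220), over the front wall of the open cassette. I'll correct by the small offset, descend and hook loosely.

Emit:
{"method": "apply_moves", "body": {"claw": [40, 40, 40, 40, 40, 40, 40, 40, 40, 40], "delta_pos": [[-5.5, 2, 0], [0, 0, 20], [0, 0, 20], [0, 0, 20], [0, 0, 20], [0, 0, 20], [0, 0, 16], [0, 0, 10], [0, 0, 0], [0, 0, 0]], "twist": [0, 0, 0, 0, 0, 0, 0, 0, 0, 0]}}

```text
time: 4.2
position: [0.5964, 0.1433, 0.0732]
ee_rot: [2.123, 2.315, 0.001]
force: [-1.0, 1.5, 0.3]
gripper_width: 0.428
grasp_force: 0.0
```

Emit:
{"method": "apply_moves", "body": {"claw": [30, 20, 15, 12, 9, 0, 0, 0], "delta_pos": [[0, 0, 0], [0, 0, 0], [0, 0, 0], [0, 0, 0], [0, 0, 0], [0, 0, 0], [0, 0, 0], [0, 0, 0]], "twist": [0, 0, 0, 0, 0, 0, 0, 0]}}

```text
time: 4.87
position: [0.5958, 0.1427, 0.0729]
ee_rot: [-2.124, -2.314, 0.001]
force: [-2.2, -0.2, 2.7]
gripper_width: 0.089
grasp_force: 30.0
```

```bash
python3 - <<'E'
from h import *
s=state(); print(s['time'],s['position'],s['gripper_width']*93,s['force'],s['grasp_force'],s['wrist_torque']); go(595,139.3,68,4.9)
E
```

```text
4.8667 [0.59578604 0.14266963 0.07290331] 8.234709033383771 [-2.16420593 -0.2163888   2.70291481] 29.99958962202072 [-0.00433815  0.44828666  0.00572971]
tw 0.01 (1 x 0.006) shift [-3.3 -1.1  4.9] j7 0.08 tilt [-0.001  0.    -1.   ]
```

The fingers hold the 8 mm wall. I'll pull forward so the box turns about the lip, and watch the force.

Emit:
{"method": "apply_moves", "body": {"claw": [0, 0, 0, 0, 0, 0, 0], "delta_pos": [[0, -2, 0], [0, -2, 0], [0, -2, 0], [0, -2, 0], [0, -2, 0], [0, -2, 0], [0, 0, 0]], "twist": [0, 0, 0, 0, 0, 0, 0]}}

```text
time: 5.45
position: [0.5912, 0.1421, 0.0732]
ee_rot: [2.117, 2.306, 0.018]
force: [10.9, 1.7, -8.4]
gripper_width: 0.084
grasp_force: 30.0
```

```bash
cat > look.py <<'E'
from h import *
import sys
s=state(); print(s['time'],s['position'],s['gripper_width']*93,s['force'],s['grasp_force'],s['wrist_torque'],tool()[1][:,2])
for n in('top','scene'):
    im,d=optics.read_camera(n); P=cloud(n,d); cv2.imwrite(f'pics/{n}_{sys.argv[1]}.png',im); np.save(f'{n}_{sys.argv[1]}.npy',d)
E
cat > tilt.py <<'E'
from h import *
import sys
# rear-wall top of the cassette: bright strip between neighbours; profile along the row's x, cassette's left rim (y=-66+43)
a=np.radians(4.9); ex=np.array([np.cos(a),np.sin(a)]); ey=np.array([-np.sin(a),np.cos(a)]); F=np.array([.5911,.139])
for n in('scene','top'):
    P=cloud(n,np.load(f'{n}_{sys.argv[1]}.npy')); q=P.reshape(-1,3); q=q[~np.isnan(q).any(1)]
    u=(q[:,:2]-F)@ex*1000; v=(q[:,:2]-F)@ey*1000
    for lo,hi in((-43,43),(50,75)):
        print(n,(lo,hi),[(b,int(np.max(q[:,2][(u>b-5)&(u<=b+5)&(v>lo)&(v<hi)]*1000,initial=0))) for b in range(10,131,10)])
E
python3 look.py a; python3 tilt.py a
```

```text
5.45 [0.59124811 0.14212856 0.07320718] 7.7915238559701985 [10.8845485   1.68371685 -8.35117447] 30.0027859210968 [ 0.29490787 -2.82208945  0.08997038] [ 1.65826242e-02  6.53709258e-04 -9.99862285e-01]
scene (-43, 43) [(10, 443), (20, 433), (30, 422), (40, 412), (50, 204), (60, 203), (70, 208), (80, 205), (90, 205), (100, 126), (110, 128), (120, 153), (130, 153)]
scene (50, 75) [(10, 411), (20, 399), (30, 101), (40, 103), (50, 102), (60, 104), (70, 99), (80, 100), (90, 101), (100, 126), (110, 126), (120, 153), (130, 151)]
top (-43, 43) [(10, 440), (20, 432), (30, 422), (40, 98), (50, 96), (60, 101), (70, 100), (80, 17), (90, 16), (100, 99), (110, 126), (120, 150), (130, 150)]
top (50, 75) [(10, 405), (20, 0), (30, 0), (40, 0), (50, 0), (60, 0), (70, 0), (80, 0), (90, 0), (100, 0), (110, 0), (120, 0), (130, 147)]
```

Emit:
{"method": "apply_moves", "body": {"claw": [0, 0, 0, 0, 0, 0, 0, 0], "delta_pos": [[0, -2, 0], [0, -2, 0], [0, -2, 0], [0, -2, 0], [0, -2, 0], [0, -2, 0], [0, 0, 0], [0, 0, 0]], "twist": [0, 0, 0, 0, 0, 0, 0, 0]}}

```text
time: 6.22
position: [0.5849, 0.1414, 0.0747]
ee_rot: [2.112, 2.299, 0.032]
force: [16.3, 1.2, -9.6]
gripper_width: 0.102
grasp_force: 29.9
```

Emit:
{"method": "apply_moves", "body": {"claw": [0, 0, 0, 0, 0, 0, 0, 0, 0], "delta_pos": [[0, -2, 0], [0, -2, 0], [0, -2, 0], [0, -2, 0], [0, -2, 0], [0, -2, 0], [0, -2, 0], [0, 0, 0], [0, 0, 0]], "twist": [0, 0, 0, 0, 0, 0, 0, 0, 0]}}

```text
time: 6.97
position: [0.5736, 0.1401, 0.0762]
ee_rot: [2.11, 2.295, 0.039]
force: [17.7, 1.9, -6.9]
gripper_width: 0.144
grasp_force: 29.9
```

```bash
python3 look.py b; python3 - <<'E'
import cv2
t=cv2.imread('pics/scene_b.png'); cv2.imwrite('pics/c3.png',cv2.resize(t[200:320,270:390],None,fx=5,fy=5,interpolation=3))
E
```

```text
6.9667 [0.57356303 0.1401471  0.07620367] 13.405161781345441 [17.72003998  1.92626017 -6.94002181] 29.917306434363127 [ 0.32175903 -4.70710487  0.05703275] [ 0.03436232  0.00207347 -0.99940729]
```

View pics/c3.png

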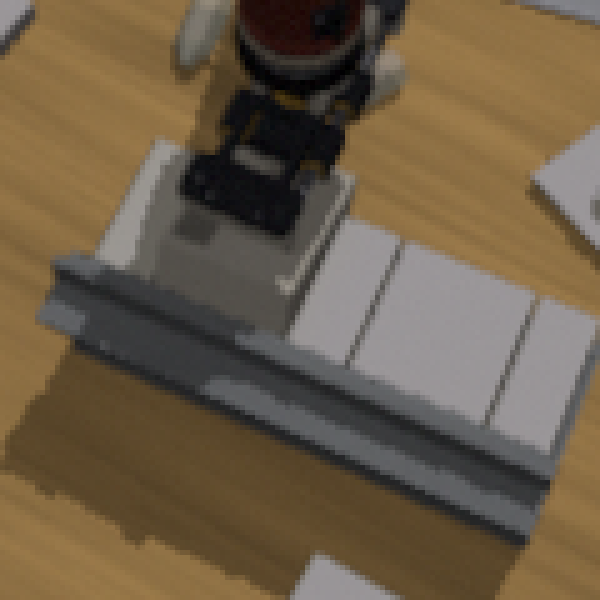

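The box, at about (240,230) in the crop, is tilted forward about the lip and its neighbours haven't moved. I'll tilt it a little more, then raise it along the lip.

Emit:
{"method": "apply_moves", "body": {"claw": [0, 0, 0, 0, 0, 0, 0, 0, 0, 0, 0], "delta_pos": [[0, -2, 0], [0, -2, 0], [0, -2, 0], [0, -1, -3], [0, -1, -3], [0, -1, -3], [0, -1, -3], [0, -1, -3], [0, -1, -3], [0, -1, -3], [0, 0, 0]], "twist": [0, 0, 0, 0, 0, 0, 0, 0, 0, 0, 0]}}

```text
time: 7.98
position: [0.5526, 0.1391, 0.0978]
ee_rot: [2.118, 2.306, 0.021]
force: [4.0, 0.9, 11.1]
gripper_width: 0.095
grasp_force: 30.1
```

```bash
python3 look.py c; python3 tilt.py c
```

```text
7.9833 [0.55259371 0.13909289 0.09784862] 8.822441795650363 [ 4.04245755  0.90234102 11.13784951] 30.082754035884136 [ 0.27454289 -1.42944503  0.05604713] [ 0.0167981   0.00286858 -0.99985479]
scene (-43, 43) [(10, 228), (20, 228), (30, 229), (40, 229), (50, 230), (60, 226), (70, 131), (80, 42), (90, 0), (100, 127), (110, 127), (120, 153), (130, 154)]
scene (50, 75) [(10, 102), (20, 102), (30, 103), (40, 104), (50, 103), (60, 102), (70, 103), (80, 102), (90, 102), (100, 124), (110, 126), (120, 153), (130, 154)]
top (-43, 43) [(10, 123), (20, 125), (30, 123), (40, 40), (50, 0), (60, 0), (70, 0), (80, 0), (90, 0), (100, 127), (110, 129), (120, 154), (130, 151)]
top (50, 75) [(10, 0), (20, 0), (30, 0), (40, 0), (50, 0), (60, 0), (70, 0), (80, 0), (90, 0), (100, 0), (110, 129), (120, 152), (130, 149)]
```

The rear rim, at u≈70 mm, is clear of the ledge at about 95 mm. I'll lift straight up.

Emit:
{"method": "apply_moves", "body": {"claw": [0, 0, 0, 0, 0, 0, 0, 0, 0, 0], "delta_pos": [[0, -4, -6], [0, -4, -10], [0, -4, -15], [0, 0, -15], [0, 0, -15], [0, 0, -15], [0, 0, -15], [0, 0, -15], [0, 0, 0], [0, 0, 0]], "twist": [0, 0, 0, 0, 0, 0, 0, 0, 0, 0]}}

```text
time: 8.92
position: [0.5317, 0.137, 0.199]
ee_rot: [-2.123, -2.313, 0.004]
force: [-0.5, 0.0, -3.4]
gripper_width: 0.085
grasp_force: 30.0
```

```bash
python3 look.py d; python3 tilt.py d; python3 - <<'E'
from h import *
a=np.radians(-6.4); m=np.array([611.9,-225]); w=m-51*np.array([np.cos(a),np.sin(a)]); print(w); go(w[0],w[1],200,-6.4)
t=cv2.imread('pics/scene_d.png'); cv2.imwrite('pics/c4.png',cv2.resize(t[180:320,240:400],None,fx=4,fy=4,interpolation=3))
E
```

```text
8.9167 [0.53168675 0.13701303 0.1990116 ] 7.875479171005652 [-0.47747213  0.01796227 -3.44635534] 30.007201731204987 [-0.10458268  0.22084688 -0.00789692] [-2.99384912e-03 -4.10191392e-04 -9.99995434e-01]
scene (-43, 43) [(10, 328), (20, 328), (30, 328), (40, 326), (50, 225), (60, 12), (70, 0), (80, 0), (90, 0), (100, 127), (110, 126), (120, 155), (130, 154)]
scene (50, 75) [(10, 102), (20, 101), (30, 103), (40, 102), (50, 102), (60, 102), (70, 104), (80, 102), (90, 100), (100, 126), (110, 125), (120, 152), (130, 153)]
top (-43, 43) [(10, 220), (20, 220), (30, 219), (40, 222), (50, 0), (60, 0), (70, 0), (80, 0), (90, 0), (100, 0), (110, 125), (120, 150), (130, 151)]
top (50, 75) [(10, 0), (20, 0), (30, 0), (40, 0), (50, 0), (60, 0), (70, 0), (80, 0), (90, 0), (100, 0), (110, 0), (120, 0), (130, 0)]
[ 561.21783612 -219.31508446]
tw 11.30 (2 x 5.649) shift [-350.8   69.5   -1.8] j7 0.01 tilt [-0.005 -0.001 -1.   ]
```

View pics/c4.png

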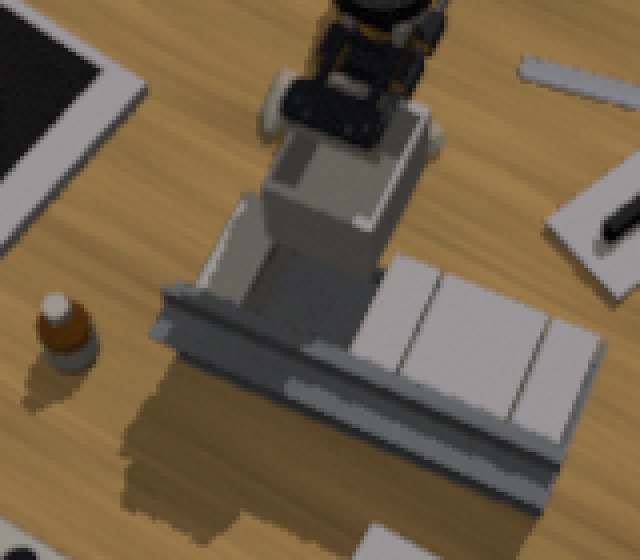

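The cassette is free and hanging level at about (345,170) in the crop. I'll carry it over to the mat.

Emit:
{"method": "apply_moves", "body": {"claw": [0, 0, 0, 0, 0, 0, 0, 0, 0, 0, 0, 0], "delta_pos": [[0, 0, 0], [0, 0, 0], [-15, 3, 0], [-25, 5, 0], [-25, 5, 0], [-25, 5, 0], [-25, 5, 0], [-25, 5, 0], [-25, 5, 0], [-25, 5, 0], [-25, 5, 0], [-25, 5, 0]], "twist": [5.65, 5.65, 0, 0, 0, 0, 0, 0, 0, 0, 0, 0]}}

```text
time: 10.02
position: [0.5528, -0.1074, 0.1979]
ee_rot: [-2.339, -2.092, 0.004]
force: [0.5, -0.1, -3.4]
gripper_width: 0.082
grasp_force: 30.0
```

Emit:
{"method": "apply_moves", "body": {"claw": [0, 0, 0, 0, 0, 0, 0, 0, 0, 0], "delta_pos": [[-25, 5, 0], [-25, 5, 0], [-25, 5, 0], [-20, 4, 0], [-12, 3, 0], [0, 0, 20], [0, 0, 20], [0, 0, 20], [0, 0, 0], [0, 0, 0]], "twist": [0, 0, 0, 0, 0, 0, 0, 0, 0, 0]}}

```text
time: 10.85
position: [0.563, -0.2139, 0.1379]
ee_rot: [-2.338, -2.092, 0.003]
force: [-0.5, 0.3, -2.6]
gripper_width: 0.085
grasp_force: 30.0
```

```bash
python3 look.py e; python3 - <<'E'
from h import *
for n in('top','scene'):
    im=cv2.imread(f'pics/{n}_e.png').astype(int); P=cloud(n,np.load(f'{n}_e.npy')); X,Y,Z=np.moveaxis(P,-1,0)
    z=state()['position'][2]+.025
    rim=(np.hypot(X-.61,Y+.22)<.1)&(abs(Z-z)<.012)&(im.min(2)>90); print(n,z,rect(P,biggest(rim)),np.nanmedian(Z[rim]))
go(561.2,-219.3,90,-6.4)
t=cv2.imread('pics/top_e.png'); cv2.imwrite('pics/c5.png',cv2.resize(t[80:230,340:480],None,fx=4,fy=4,interpolation=3))
E
```

```text
10.85 [ 0.56301511 -0.21391505  0.13786091] 7.932968137950746 [-0.45186583  0.28593969 -2.6305342 ] 30.007144510746002 [-0.07246816  0.23902318  0.04752009] [-0.00476127  0.00235452 -0.99998589]
top 0.16542264434080786 (array([ 614.1, -180.7]), (3.9, 81.2), 83.3, 41) 0.15862474103563362
scene 0.16542264434080786 (array([ 660.1, -234.5]), (87.7, 35.1), 64.6, 44) 0.16129305345224698
tw 0.02 (1 x 0.022) shift [-4.2 -3.4 50.4] j7 0.49 tilt [ 0.001 -0.001 -1.   ]
```

View pics/c5.png

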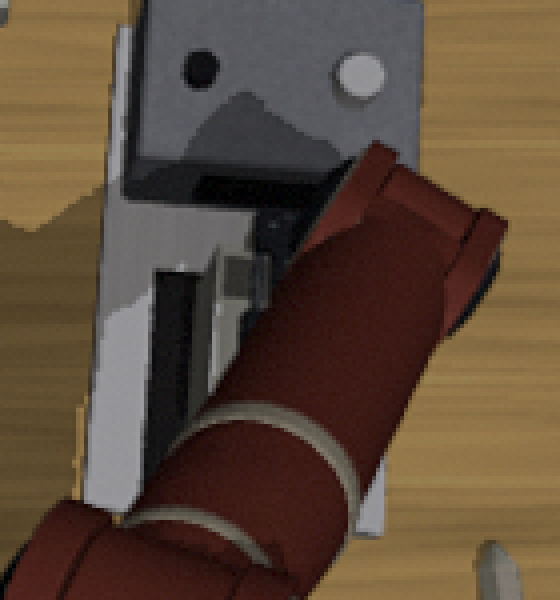

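The cassette hangs over the mat with its left rim at about (215,330) in the crop. I'll correct by 3 mm and lower it.

Emit:
{"method": "apply_moves", "body": {"claw": [0, 0, 0, 0, 0, 0, 0, 0, 0, 0, 0], "delta_pos": [[-3, -2, 0], [0, 0, 10], [0, 0, 10], [0, 0, 10], [0, 0, 5], [0, 0, 4], [0, 0, 3], [0, 0, 3], [0, 0, 2], [0, 0, 2], [0, 0, 0]], "twist": [0, 0, 0, 0, 0, 0, 0, 0, 0, 0, 0]}}

```text
time: 11.87
position: [0.562, -0.2184, 0.093]
ee_rot: [2.342, 2.093, 0.002]
force: [-4.1, 0.8, 6.8]
gripper_width: 0.082
grasp_force: 30.0
```

Emit:
{"method": "apply_moves", "body": {"claw": [0, 0, 0, 6, 10, 14, 20, 30, 40, 40, 40, 40], "delta_pos": [[0, 0, 2], [0, 0, 1], [0, 0, 0], [0, 0, 0], [0, 0, 0], [0, 0, 0], [0, 0, 0], [0, 0, 0], [0, 0, 0], [0, 0, 0], [0, 0, -10], [0, 0, -20]], "twist": [0, 0, 0, 0, 0, 0, 0, 0, 0, 0, 0, 0]}}

```text
time: 12.87
position: [0.5603, -0.2173, 0.1159]
ee_rot: [-2.338, -2.09, 0.004]
force: [0.6, 0.7, 0.5]
gripper_width: 0.428
grasp_force: 0.0
```

Emit:
{"method": "apply_moves", "body": {"claw": [40, 40, 40, 60, 60, 60, 60, 60, 60, 60, 60, 60], "delta_pos": [[0, 0, -30], [0, 0, -30], [0, 0, -30], [0, -20, 0], [15, -30, 0], [25, -20, 0], [25, -20, 0], [25, -15, 0], [25, 0, 0], [25, 0, 0], [25, 0, 0], [0, 0, 0]], "twist": [0, 0, 0, 0, 0, 0, 0, 0, 0, 0, 0, 0]}}

```text
time: 13.87
position: [0.4768, -0.0363, 0.208]
ee_rot: [-2.331, -2.103, -0.005]
force: [-0.3, -0.4, 0.8]
gripper_width: 0.645
grasp_force: 0.0
```

```bash
cat > meas.py <<'E'
from h import *
import sys
k=sys.argv[1]
for n in('top','scene'):
    im=cv2.imread(f'pics/{n}_{k}.png').astype(int); P=cloud(n,np.load(f'{n}_{k}.npy')); X,Y,Z=np.moveaxis(P,-1,0)
    near=lambda x,y,r:np.hypot(X-x,Y-y)<r
    rim=near(.612,-.225,.09)&(Z>.105)&(Z<.125); print(n,'rim',rect(P,biggest(rim)),np.nanmedian(Z[rim]))
    lid=near(.433,.329,.12)&(Z>.009)&(Z<.02); print('lid',rect(P,biggest(lid)))
    for r in spotter.regions_of(n,'crystal1'):
        q=P[r['mask']]; c=np.nanmedian(q,0); 
        if c[0]<.55 and c[1]<.22:
            b=biggest(near(c[0],c[1],.045)&(Z>.008)&(Z<.04)); print('crys',round(r['p'],2),rect(P,b))
E
python3 look.py f; python3 meas.py f
python3 - <<'E'
import cv2
t=cv2.imread('pics/top_f.png'); cv2.imwrite('pics/c6.png',cv2.resize(t[60:300,180:500],None,fx=2.5,fy=2.5,interpolation=3))
E
```

```text
13.8667 [ 0.47676423 -0.03633079  0.20801164] 59.97916950542875 [-0.31681087 -0.40233635  0.83242741] 0.0 [-0.00224937  0.08267271 -0.03392476] [ 5.31072787e-04  3.79783882e-03 -9.99992647e-01]
top rim (array([ 614.3, -227.1]), (89.2, 112.3), 83.2, 376) 0.1129307836507204
lid (array([432.8, 329.4]), (92.7, 114.0), 67.7, 983)
crys 0.74 (array([462.5, 133. ]), (29.1, 59.3), 63.6, 191)
crys 0.62 (array([ 462.2, -408.7]), (59.7, 32.1), 3.8, 190)
crys 0.51 (array([481.8,  18.5]), (18.6, 54.8), 75.4, 88)
scene rim (array([ 613.3, -226.3]), (91.4, 112.9), 82.7, 283) 0.11328266621940997
lid (array([432.7, 329.1]), (93.0, 114.6), 67.6, 709)
crys 0.42 (array([462.3, 133.9]), (29.1, 60.8), 62.7, 123)
crys 0.4 (array([ 461.6, -406. ]), (22.4, 59.3), 89.5, 98)
```

View pics/c6.png

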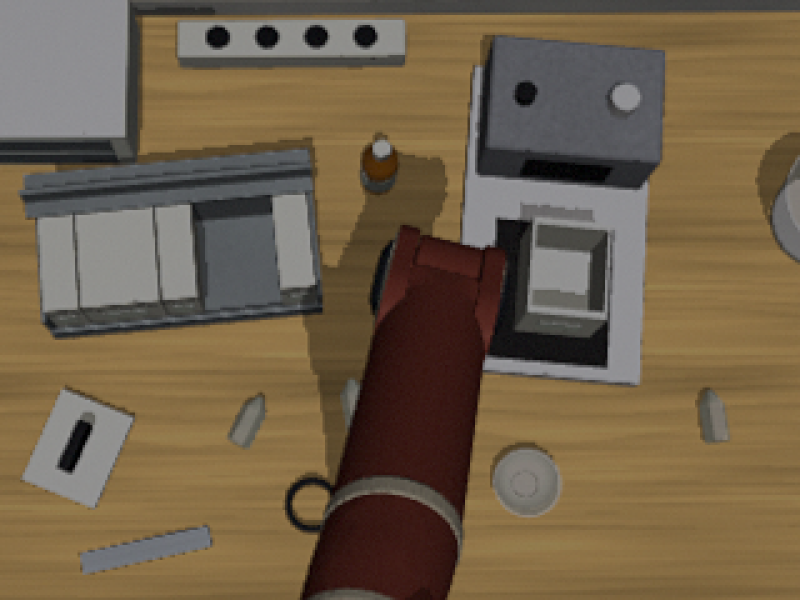

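The cassette stands on the mat at about (565,270), square to within 1°, with its measured rim centre at (614,-227) mm. The closed cases are still in the rack. Crystals next.

```bash
python3 - <<'E'
from h import *
go(480,9.3,100,100.4)
E
```

```text
tw 73.10 (11 x 6.645) shift [ 13.5 -51.6 108. ] j7 0.16 tilt [ 0.001 -0.001 -1.   ]
```

Emit:
{"method": "apply_moves", "body": {"claw": [60, 60, 60, 60, 60, 60, 60, 60, 60, 60, 60, 60], "delta_pos": [[0, 0, 0], [0, 0, 0], [0, 0, 0], [0, 0, 0], [0, 0, 0], [0, 0, 0], [0, 0, 0], [0, 0, 0], [0, 0, 0], [0, 0, 0], [0, 0, 0], [6.5, -26, 0]], "twist": [6.65, 6.65, 6.65, 6.65, 6.65, 6.65, 6.65, 6.65, 6.65, 6.65, 6.6, 0]}}

```text
time: 15.07
position: [0.4774, -0.0228, 0.2087]
ee_rot: [3.126, 0.261, 0.003]
force: [0.9, -0.1, 0.7]
gripper_width: 0.641
grasp_force: 0.0
```

Emit:
{"method": "apply_moves", "body": {"claw": [60, 60, 60, 60, 60, 60, 60], "delta_pos": [[7, -25.5, 0], [0, 0, 36], [0, 0, 36], [0, 0, 36], [0, 0, 30], [0, 0, 0], [0, 0, 0]], "twist": [0, 0, 0, 0, 0, 0, 0]}}

```text
time: 15.65
position: [0.4794, 0.009, 0.0693]
ee_rot: [3.128, 0.283, -0.004]
force: [-0.6, -0.7, 0.4]
gripper_width: 0.647
grasp_force: 0.0
```

```bash
python3 - <<'E'
from h import *
print(state()['position']); go(480,9.3,4,100.4)
E
```

```text
[0.47939064 0.00897007 0.06929475]
tw -0.07 (1 x -0.070) shift [ 0.8 -0.3 65.3] j7 -0.8 tilt [-0.002 -0.001 -1.   ]
```

Emit:
{"method": "apply_moves", "body": {"claw": [60, 60, 60, 60, 60, 60, 40, 30, 20, 20, 10, 10], "delta_pos": [[0, 0, 25], [0, 0, 20], [0, 0, 12], [0, 0, 6], [0, 0, 2], [0, 0, 0], [0, 0, 0], [0, 0, 0], [0, 0, 0], [0, 0, 0], [0, 0, 0], [0, 0, 0]], "twist": [0, 0, 0, 0, 0, 0, 0, 0, 0, 0, 0, 0]}}

```text
time: 16.65
position: [0.4801, 0.0106, 0.0049]
ee_rot: [3.128, 0.287, 0.001]
force: [-0.5, -0.0, 2.5]
gripper_width: 0.31
grasp_force: 30.0
```

Emit:
{"method": "apply_moves", "body": {"claw": [10, 10, 10, 10, 10, 10, 10, 10], "delta_pos": [[0, 0, -10], [0, 0, -30], [0, 0, -30], [0, 0, -30], [0, 0, -30], [0, 0, -30], [0, 0, -20], [0, 0, 0]], "twist": [0, 0, 0, 0, 0, 0, 0, 0]}}

```text
time: 17.32
position: [0.4822, 0.01, 0.1889]
ee_rot: [3.128, 0.287, 0.013]
force: [0.9, -0.5, -1.1]
gripper_width: 0.303
grasp_force: 30.0
```

```bash
cat >> h.py <<'E'
def box(dx,dy,z): # point in the cassette frame -> go with tool y along cassette x
    a=np.radians(-6.9); go(614-0+np.cos(a)*dx-np.sin(a)*dy,-226.8+np.sin(a)*dx+np.cos(a)*dy,z,-6.9)
E
python3 - <<'E'
from h import *
s=state();print(s['position'],s['gripper_width']*93,s['grasp_force']); box(-9,0,185)
E
```

```text
[0.48216623 0.00996169 0.18889652] 28.167054413982022 29.997436814010143
tw -72.63 (11 x -6.602) shift [-219.2  150.3    4.8] j7 -0.97 tilt [ 0.008  0.001 -1.   ]
```

Emit:
{"method": "apply_moves", "body": {"claw": [10, 10, 10, 10, 10, 10, 10, 10, 10, 10, 10], "delta_pos": [[0, 0, 0], [0, 0, 0], [0, 0, 0], [0, 0, 0], [0, 0, 0], [0, 0, 0], [0, 0, 0], [0, 0, 0], [0, 0, 0], [0, 0, 0], [0, 0, 0]], "twist": [-6.6, -6.6, -6.6, -6.6, -6.6, -6.6, -6.6, -6.6, -6.6, -6.6, -6.6]}}

```text
time: 18.23
position: [0.4787, 0.0105, 0.1839]
ee_rot: [-2.344, -2.089, 0.003]
force: [-0.4, -0.5, -1.3]
gripper_width: 0.304
grasp_force: 30.0
```

Emit:
{"method": "apply_moves", "body": {"claw": [10, 10, 10, 10, 10, 10, 10, 10, 10, 10, 10, 10], "delta_pos": [[-22, 15, 0], [-22, 15, 0], [-22, 15, 0], [-22, 15, 0], [-22, 15, 0], [-22, 15, 0], [-22, 15, 0], [-22, 15, 0], [-22, 15, 0], [-22, 15, 0], [0, 0, 0], [0, 0, 0]], "twist": [0, 0, 0, 0, 0, 0, 0, 0, 0, 0, 0, 0]}}

```text
time: 19.23
position: [0.6011, -0.2274, 0.1832]
ee_rot: [-2.353, -2.078, 0.004]
force: [0.5, 0.6, -0.7]
gripper_width: 0.306
grasp_force: 30.0
```

```bash
python3 - <<'E'
from h import *
s=state();print(s['position'],s['gripper_width']*93,s['grasp_force'],s['force']); box(-9,0,40)
E
```

```text
[ 0.60105805 -0.22742247  0.18316934] 28.422378787663618 29.997327513992786 [ 0.45555726  0.56704868 -0.69361168]
tw -0.20 (1 x -0.197) shift [  2.2   4.2 143.2] j7 0.44 tilt [-0.003  0.    -1.   ]
```

Emit:
{"method": "apply_moves", "body": {"claw": [10, 10, 10, 10, 10, 10, 10, 10, 10, 10], "delta_pos": [[2, 4, 0], [0, 0, 15], [0, 0, 20], [0, 0, 20], [0, 0, 20], [0, 0, 20], [0, 0, 20], [0, 0, 15], [0, 0, 9], [0, 0, 0]], "twist": [0, 0, 0, 0, 0, 0, 0, 0, 0, 0]}}

```text
time: 20.07
position: [0.6052, -0.2216, 0.0434]
ee_rot: [-2.345, -2.082, 0.002]
force: [0.4, 0.4, -1.1]
gripper_width: 0.31
grasp_force: 30.0
```

Emit:
{"method": "apply_moves", "body": {"claw": [30, 33, 36, 36, 36, 36, 36, 36, 36, 36, 36, 36], "delta_pos": [[0, 0, 0], [0, 0, 0], [0, 0, 0], [0, 0, 0], [0, 0, -15], [0, 0, -25], [0, 0, -25], [0, 0, -25], [0, 0, -25], [0, 0, -25], [0, 0, 0], [0, 0, 0]], "twist": [0, 0, 0, 0, 0, 0, 0, 0, 0, 0, 0, 0]}}

```text
time: 21.07
position: [0.6075, -0.225, 0.188]
ee_rot: [2.348, 2.081, 0.004]
force: [-0.0, -0.1, 0.1]
gripper_width: 0.388
grasp_force: 0.0
```

```bash
python3 - <<'E'
from h import *
go(461.8,-407.5,150,92.5)
E
python3 look.py g; python3 meas.py g
```

```text
tw 80.58 (12 x 6.715) shift [-153.7  175.9   37.7] j7 0.43 tilt [ 0.005 -0.002 -1.   ]
21.0667 [ 0.60751306 -0.22500944  0.18804945] 36.10577345925643 [-0.00208126 -0.12859331  0.11350041] 0.0 [-0.11823321  0.12104118  0.01657593] [ 0.00460256 -0.00161287 -0.99998811]
top rim (array([ 633.4, -201.6]), (34.4, 78.1), 83.4, 93) 0.11288616606275048
lid (array([433. , 329.5]), (92.2, 114.4), 67.3, 991)
crys 0.74 (array([ 462. , -408.9]), (59.6, 30.6), 5.1, 188)
crys 0.67 (array([462.5, 133. ]), (29.8, 59.5), 62.3, 191)
scene rim (array([ 614.1, -227.6]), (93.1, 111.0), 84.5, 273) 0.11338527695565881
lid (array([432.1, 329.4]), (92.6, 115.5), 67.5, 696)
crys 0.6 (array([460.6, 133.3]), (28.8, 61.0), 61.9, 121)
```

Emit:
{"method": "apply_moves", "body": {"claw": [40, 50, 60, 60, 60, 60, 60, 60, 60, 60, 60, 60], "delta_pos": [[0, 0, 0], [0, 0, 0], [0, 0, 0], [0, 0, 0], [0, 0, 0], [0, 0, 0], [0, 0, 0], [0, 0, 0], [0, 0, 0], [0, 0, 0], [0, 0, 0], [0, 0, 0]], "twist": [6.55, 6.55, 6.55, 6.55, 6.55, 6.55, 6.55, 6.55, 6.55, 6.55, 6.55, 6.55]}}

```text
time: 22.27
position: [0.606, -0.2239, 0.1842]
ee_rot: [-3.139, -0.114, 0.004]
force: [-0.7, 0.6, -0.2]
gripper_width: 0.643
grasp_force: 0.0
```

Emit:
{"method": "apply_moves", "body": {"claw": [60, 60, 60, 60, 60, 60, 60, 60, 60, 60], "delta_pos": [[-19, 22, 0], [-19, 22, 0], [-19, 22, 0], [-19, 22, 0], [-19, 22, 0], [-19, 22, 0], [-19, 22, 0], [-19, 22, 20], [0, 0, 20], [0, 0, 0]], "twist": [0, 0, 0, 0, 0, 0, 0, 0, 0, 0]}}

```text
time: 23.1
position: [0.465, -0.411, 0.1412]
ee_rot: [-3.133, -0.115, 0.011]
force: [1.5, 1.4, -0.6]
gripper_width: 0.64
grasp_force: 0.0
```

```bash
python3 - <<'E'
from h import *
print(state()['position']); go(461.8,-408,4,94.5)
E
```

```text
[ 0.46501385 -0.41098904  0.14121278]
tw -0.29 (1 x -0.291) shift [ -2.1  -2.4 137.2] j7 -0.32 tilt [-0.007  0.006 -1.   ]
```

Emit:
{"method": "apply_moves", "body": {"claw": [60, 60, 60, 60, 60, 60, 60, 60, 60], "delta_pos": [[-2, -2, 20], [0, 0, 30], [0, 0, 30], [0, 0, 25], [0, 0, 15], [0, 0, 10], [0, 0, 6], [0, 0, 1], [0, 0, 0]], "twist": [0, 0, 0, 0, 0, 0, 0, 0, 0]}}

```text
time: 23.85
position: [0.4673, -0.4099, 0.0092]
ee_rot: [3.138, 0.124, 0.001]
force: [-0.7, 0.1, -0.1]
gripper_width: 0.645
grasp_force: 0.0
```

Emit:
{"method": "apply_moves", "body": {"claw": [45, 30, 20, 10, 10, 10, 10, 10, 10, 10, 10, 10], "delta_pos": [[0, 0, 0], [0, 0, 0], [0, 0, 0], [0, 0, 0], [0, 0, 0], [0, 0, -10], [0, 0, -30], [0, 0, -35], [0, 0, -35], [0, 0, -35], [0, 0, -35], [0, 0, 0]], "twist": [0, 0, 0, 0, 0, 0, 0, 0, 0, 0, 0, 0]}}

```text
time: 24.85
position: [0.4685, -0.4141, 0.1973]
ee_rot: [3.128, 0.122, 0.015]
force: [-0.8, -1.6, -0.2]
gripper_width: 0.305
grasp_force: 30.0
```

```bash
python3 - <<'E'
from h import *
s=state();print(s['position'],s['gripper_width']*93,s['grasp_force']); box(10,0,184)
E
```

```text
[ 0.46846841 -0.41409002  0.19727374] 28.344381097542254 29.997821263968945
tw -78.64 (11 x -7.149) shift [203.5 131.8  12.8] j7 -0.35 tilt [ 0.01  -0.011 -1.   ]
```

Emit:
{"method": "apply_moves", "body": {"claw": [10, 10, 10, 10, 10, 10, 10, 10, 10, 10, 10], "delta_pos": [[0, 0, 0], [0, 0, 0], [0, 0, 0], [0, 0, 0], [0, 0, 0], [0, 0, 0], [0, 0, 0], [0, 0, 0], [0, 0, 0], [0, 0, 0], [0, 0, 0]], "twist": [-7.15, -7.15, -7.15, -7.15, -7.15, -7.15, -7.15, -7.15, -7.15, -7.15, -7.15]}}

```text
time: 25.77
position: [0.466, -0.4098, 0.1887]
ee_rot: [-2.344, -2.091, 0.001]
force: [0.3, -0.8, -0.4]
gripper_width: 0.304
grasp_force: 30.0
```

Emit:
{"method": "apply_moves", "body": {"claw": [10, 10, 10, 10, 10, 10, 10, 10, 10, 10], "delta_pos": [[22, 15, 0], [22, 15, 0], [22, 15, 0], [22, 15, 0], [22, 15, 0], [22, 15, 0], [22, 15, 0], [22, 15, 0], [22, 15, 0], [0, 0, 0]], "twist": [0, 0, 0, 0, 0, 0, 0, 0, 0, 0]}}

```text
time: 26.6
position: [0.6287, -0.2213, 0.1878]
ee_rot: [-2.338, -2.095, -0.009]
force: [1.0, 1.0, -1.1]
gripper_width: 0.303
grasp_force: 30.0
```

```bash
python3 - <<'E'
from h import *
s=state();print(s['position'],s['gripper_width']*93,s['grasp_force'],s['force']); box(10,0,66)
E
python3 look.py h; python3 - <<'E'
from h import *
for n in('top','scene'):
    P=cloud(n,np.load(f'{n}_h.npy')); a=np.radians(-6.9); q=P.reshape(-1,3)*1000; q=q[~np.isnan(q).any(1)]
    u=(q[:,0]-614)*np.cos(a)+(q[:,1]+226.8)*np.sin(a); v=-(q[:,0]-614)*np.sin(a)+(q[:,1]+226.8)*np.cos(a)
    m=(abs(u)<44)&(abs(v)<37)&(q[:,2]>45)&(q[:,2]<80); print(n,m.sum(),np.round(np.median(u[m]),1),np.round(np.median(v[m]),1),np.percentile(u[m],[5,95]) if m.any() else '')
E
```

```text
[ 0.62869716 -0.22127012  0.18784459] 28.176174902713793 29.99920092523098 [ 0.96314625  1.00958317 -1.06035689]
tw 0.61 (1 x 0.615) shift [ -8.   -4.1 121.8] j7 0.42 tilt [ 0.002  0.006 -1.   ]
26.6 [ 0.62869716 -0.22127012  0.18784459] 28.176174902713793 [ 0.96314625  1.00958317 -1.06035689] 29.99920092523098 [ 0.06381502 -0.0133559   0.01661762] [ 0.00246697  0.00577834 -0.99998026]
top 0 nan nan 
scene 63 -3.2 -14.9 [-17.04549318   7.0058067 ]
  return _methods._mean(a, axis=axis, dtype=dtype,
  ret = ret.dtype.type(ret / rcount)
```

Emit:
{"method": "apply_moves", "body": {"claw": [10, 10, 10, 10, 10, 10], "delta_pos": [[-5, -3, 0], [0, 0, 20], [0, 0, 20], [0, 0, 10], [0, 0, 0], [0, 0, 0]], "twist": [0.5, 0, 0, 0, 0, 0]}}

```text
time: 27.2
position: [0.6198, -0.2354, 0.1387]
ee_rot: [-2.361, -2.071, 0.002]
force: [0.3, 0.1, 0.3]
gripper_width: 0.305
grasp_force: 30.0
```

```bash
python3 - <<'E'
from h import *
box(10,0,68)
E
```

```text
tw -0.58 (1 x -0.583) shift [ 7.9  3.3 70.6] j7 0.44 tilt [-0.001 -0.    -1.   ]
```

Emit:
{"method": "apply_moves", "body": {"claw": [10, 10, 10, 10, 10, 10, 10, 10, 10], "delta_pos": [[4, 1.5, 0], [4, 1.5, 0], [0, 0, 0], [0, 0, 20], [0, 0, 20], [0, 0, 18], [0, 0, 10], [0, 0, 3], [0, 0, 0]], "twist": [-0.5, 0, 0, 0, 0, 0, 0, 0, 0]}}

```text
time: 27.95
position: [0.6247, -0.2262, 0.0674]
ee_rot: [-2.349, -2.085, 0.001]
force: [-0.8, -0.4, -0.8]
gripper_width: 0.306
grasp_force: 30.0
```

Emit:
{"method": "apply_moves", "body": {"claw": [30, 33, 35, 35, 35, 35, 35, 35, 35, 35, 35, 35], "delta_pos": [[0, 0, 0], [0, 0, 0], [0, 0, 0], [0, 0, 0], [0, 0, 0], [0, 0, 0], [0, 0, -15], [0, 0, -25], [0, 0, -25], [0, 0, -25], [0, 0, -25], [0, 0, 0]], "twist": [0, 0, 0, 0, 0, 0, 0, 0, 0, 0, 0, 0]}}

```text
time: 28.95
position: [0.6277, -0.2282, 0.1888]
ee_rot: [2.343, 2.078, 0.008]
force: [0.5, -0.3, 0.8]
gripper_width: 0.372
grasp_force: 0.0
```

Emit:
{"method": "apply_moves", "body": {"claw": [35, 35, 35, 35, 35, 35, 35, 35, 35, 35, 35], "delta_pos": [[15, -15, 0], [25, -15, 0], [25, -15, 0], [25, -15, 0], [25, -15, 0], [25, -15, 0], [25, -15, 0], [25, -10, 0], [20, 0, 0], [10, 0, 0], [0, 0, 0]], "twist": [0, 0, 0, 0, 0, 0, 0, 0, 0, 0, 0]}}

```text
time: 29.87
position: [0.537, 0.0089, 0.1822]
ee_rot: [-2.344, -2.09, -0.001]
force: [-0.4, 0.7, -0.2]
gripper_width: 0.378
grasp_force: 0.0
```

```bash
cat > inside.py <<'E'
from h import *
import sys
for n in('top','scene'):
    P=cloud(n,np.load(f'{n}_{sys.argv[1]}.npy')); a=np.radians(-6.9); q=P.reshape(-1,3)*1000; q=q[~np.isnan(q).any(1)]
    u=(q[:,0]-614)*np.cos(a)+(q[:,1]+226.8)*np.sin(a); v=-(q[:,0]-614)*np.sin(a)+(q[:,1]+226.8)*np.cos(a)
    m=(abs(u)<46)&(abs(v)<39)&(q[:,2]<112)
    print(n,[(b,int(np.percentile(q[:,2][m&(abs(u-b)<5)],90))) for b in range(-40,41,10) if (m&(abs(u-b)<5)).any()])
E
python3 look.py i; python3 meas.py i; python3 inside.py i; python3 - <<'E'
from h import *
go(462.3,133.2,120,63.5)
t=cv2.imread('pics/top_i.png')[100:190,340:460]; s=cv2.imread('pics/scene_i.png')[150:240,170:290]
cv2.imwrite('pics/c7.png',cv2.resize(np.vstack([t,s]),None,fx=3.3,fy=3.3,interpolation=3))
E
```

```text
29.8667 [0.53704572 0.00890631 0.18224289] 35.1321826348747 [-0.41498521  0.6589772  -0.21853278] 0.0 [-0.06091023  0.10064004  0.03184891] [-1.94334317e-04  1.42128118e-03 -9.99998971e-01]
top rim (array([ 614.4, -227.4]), (89.4, 111.2), 83.3, 376) 0.11319788222604854
lid (array([433. , 329.7]), (93.0, 113.9), 67.4, 987)
crys 0.51 (array([462.2, 133. ]), (29.4, 59.1), 64.1, 191)
scene rim (array([ 613.7, -227.3]), (91.0, 111.2), 83.2, 288) 0.11315459099088376
lid (array([432.2, 329.6]), (92.2, 115.6), 67.6, 698)
crys 0.53 (array([462.3, 132.9]), (29.5, 60.1), 66.6, 123)
top [(-20, 50), (-10, 56), (0, 56), (10, 48), (20, 52), (30, 59), (40, 58)]
scene [(-40, 43), (-30, 35), (-20, 61), (-10, 58), (0, 59), (10, 57), (20, 105), (30, 59), (40, 109)]
tw -70.54 (10 x -7.054) shift [124.7  83.   62.4] j7 0.07 tilt [ 0.    -0.002 -1.   ]
```

View pics/c7.png

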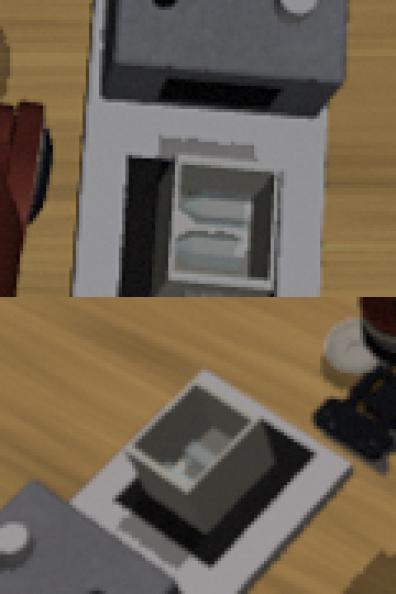

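The picture shows both crystals lying side by side in the cassette, at about (210,205) and (210,245). Now the third.

Emit:
{"method": "apply_moves", "body": {"claw": [40, 50, 60, 60, 60, 60, 60, 60, 60, 60, 60], "delta_pos": [[0, 0, 0], [0, 0, 0], [0, 0, 0], [0, 0, 0], [0, 0, 0], [0, 0, 0], [0, 0, 0], [0, 0, 0], [0, 0, 0], [0, 0, 0], [0, 0, 0]], "twist": [-7.1, -7.1, -7.1, -7.1, -7.1, -7.1, -7.1, -7.1, -7.1, -7.1, 0]}}

```text
time: 30.98
position: [0.5369, 0.0033, 0.1826]
ee_rot: [0.705, 3.061, -0.001]
force: [-0.2, 0.3, 0.2]
gripper_width: 0.642
grasp_force: 0.0
```

Emit:
{"method": "apply_moves", "body": {"claw": [60, 60, 60, 60, 60, 60, 60, 60, 60, 60], "delta_pos": [[20, 14, 0], [21, 14, 0], [21, 14, 0], [21, 14, 0], [21, 14, 0], [21, 14, 0], [0, 0, 30], [0, 0, 30], [0, 0, 0], [0, 0, 0]], "twist": [0, 0, 0, 0, 0, 0, 0, 0, 0, 0]}}

```text
time: 31.82
position: [0.4604, 0.1345, 0.122]
ee_rot: [-0.708, -3.058, 0.004]
force: [0.3, 0.2, -0.6]
gripper_width: 0.648
grasp_force: 0.0
```

```bash
python3 - <<'E'
from h import *
print(state()['position']); go(462.3,133.2,5,64)
E
```

```text
[0.46043677 0.13449676 0.12197378]
tw -0.08 (1 x -0.079) shift [ -2.5  -0.  117. ] j7 0.81 tilt [-0.003 -0.002 -1.   ]
```

Emit:
{"method": "apply_moves", "body": {"claw": [60, 60, 60, 60, 60, 60, 60, 60], "delta_pos": [[-2, 0, 20], [0, 0, 30], [0, 0, 30], [0, 0, 18], [0, 0, 10], [0, 0, 6], [0, 0, 3], [0, 0, 0]], "twist": [0, 0, 0, 0, 0, 0, 0, 0]}}

```text
time: 32.48
position: [0.4638, 0.135, 0.0064]
ee_rot: [0.704, 3.06, 0.001]
force: [0.3, -1.0, 0.2]
gripper_width: 0.644
grasp_force: 0.0
```

Emit:
{"method": "apply_moves", "body": {"claw": [45, 30, 20, 10, 10, 10, 10, 10, 10, 10, 10, 10], "delta_pos": [[0, 0, 0], [0, 0, 0], [0, 0, 0], [0, 0, 0], [0, 0, 0], [0, 0, -10], [0, 0, -30], [0, 0, -35], [0, 0, -35], [0, 0, -35], [0, 0, -35], [0, 0, 0]], "twist": [0, 0, 0, 0, 0, 0, 0, 0, 0, 0, 0, 0]}}

```text
time: 33.48
position: [0.4667, 0.1362, 0.1926]
ee_rot: [0.701, 3.05, 0.012]
force: [1.0, 0.8, -0.8]
gripper_width: 0.306
grasp_force: 30.0
```

Emit:
{"method": "apply_moves", "body": {"claw": [10, 10, 10, 10, 10, 10, 10, 10, 10, 10, 10, 10], "delta_pos": [[0, 0, 0], [0, 0, 0], [0, 0, 0], [0, 0, 0], [0, 0, 0], [0, 0, 0], [0, 0, 0], [0, 0, 0], [0, 0, 0], [0, 0, 0], [0, 0, 0], [0, 0, 0]], "twist": [7.1, 7.1, 7.1, 7.1, 7.1, 7.1, 7.1, 7.1, 7.1, 7.1, 0, 0]}}

```text
time: 34.48
position: [0.4621, 0.135, 0.1854]
ee_rot: [-2.346, -2.088, 0.002]
force: [0.5, 0.5, -0.0]
gripper_width: 0.302
grasp_force: 30.0
```

```bash
python3 - <<'E'
from h import *
s=state();print(s['position'],s['gripper_width']*93,s['grasp_force']); box(5,0,184)
E
```

```text
[0.46214463 0.13501422 0.18543233] 28.080604919887772 29.970652721822262
tw 0.24 (1 x 0.242) shift [-340.9  199.2    1.4] j7 -0.23 tilt [-0.001 -0.    -1.   ]
```

Emit:
{"method": "apply_moves", "body": {"claw": [10, 10, 10, 10, 10, 10, 10, 10, 10, 10, 10], "delta_pos": [[-15, 9, 0], [-25, 14.6, 0], [-25, 14.6, 0], [-25, 14.6, 0], [-25, 14.6, 0], [-25, 14.6, 0], [-25, 14.6, 0], [-25, 14.6, 0], [-25, 14.6, 0], [-25, 14.6, 0], [-25, 14.6, 0]], "twist": [0, 0, 0, 0, 0, 0, 0, 0, 0, 0, 0]}}

```text
time: 35.4
position: [0.585, -0.1479, 0.1854]
ee_rot: [-2.347, -2.087, 0.0]
force: [0.0, 0.9, -1.0]
gripper_width: 0.305
grasp_force: 30.0
```

Emit:
{"method": "apply_moves", "body": {"claw": [10, 10, 10, 10, 10, 10, 10, 10], "delta_pos": [[-25, 14.6, 0], [-25, 14.6, 0], [-15, 9, 0], [-10, 6, 0], [0, 0, 20], [0, 0, 20], [0, 0, 0], [0, 0, 0]], "twist": [0, 0, 0, 0, 0, 0, 0, 0]}}

```text
time: 36.07
position: [0.6189, -0.2258, 0.1444]
ee_rot: [-2.346, -2.084, 0.002]
force: [-0.2, -0.8, -0.3]
gripper_width: 0.302
grasp_force: 30.0
```

```bash
python3 - <<'E'
from h import *
s=state();print(s['position'],s['gripper_width']*93,s['grasp_force']); box(5,0,68)
E
```

```text
[ 0.61892325 -0.22580925  0.14438273] 28.089456574779366 29.970268048346043
tw 0.13 (1 x 0.134) shift [-1.7  0.5 76.4] j7 0.42 tilt [-0.003  0.002 -1.   ]
```

Emit:
{"method": "apply_moves", "body": {"claw": [10, 10, 10, 10, 10, 10, 10], "delta_pos": [[-1.5, 0, 15], [0, 0, 20], [0, 0, 20], [0, 0, 12], [0, 0, 6], [0, 0, 2], [0, 0, 0]], "twist": [0, 0, 0, 0, 0, 0, 0]}}

```text
time: 36.65
position: [0.6202, -0.228, 0.0713]
ee_rot: [2.349, 2.085, 0.001]
force: [-0.1, -0.0, -0.8]
gripper_width: 0.306
grasp_force: 30.0
```

Emit:
{"method": "apply_moves", "body": {"claw": [30, 33, 36, 36, 36, 36, 36, 36, 36, 36, 36, 36], "delta_pos": [[0, 0, 0], [0, 0, 0], [0, 0, 0], [0, 0, 0], [0, 0, 0], [0, 0, 0], [0, 0, -15], [0, 0, -25], [0, 0, -25], [0, 0, -25], [0, 0, -25], [0, 0, 0]], "twist": [0, 0, 0, 0, 0, 0, 0, 0, 0, 0, 0, 0]}}

```text
time: 37.65
position: [0.6227, -0.2297, 0.1917]
ee_rot: [2.343, 2.078, 0.008]
force: [0.7, 0.3, 1.3]
gripper_width: 0.385
grasp_force: 0.0
```

Emit:
{"method": "apply_moves", "body": {"claw": [40, 40, 40, 40, 40, 40, 40, 40, 40, 40, 40], "delta_pos": [[15, -9, 0], [25, -14, 0], [25, -14, 0], [25, -14, 0], [25, -14, 0], [25, -14, 0], [25, -14, 0], [25, -14, 0], [25, -14, 0], [15, -9, 0], [0, 0, 0]], "twist": [0, 0, 0, 0, 0, 0, 0, 0, 0, 0, 0]}}

```text
time: 38.57
position: [0.5161, 0.0212, 0.1849]
ee_rot: [-2.339, -2.091, 0.0]
force: [0.3, 0.0, 0.1]
gripper_width: 0.427
grasp_force: 0.0
```

```bash
python3 look.py j; python3 meas.py j; python3 inside.py j; python3 - <<'E'
from h import *
go(433,329.6,150,157.5)
for n in('top','scene'):
    P=cloud(n,np.load(f'{n}_j.npy')); X,Y,Z=np.moveaxis(P,-1,0)
    print(n,'handle',rect(P,biggest((np.hypot(X-.433,Y-.33)<.08)&(Z>.035)&(Z<.06))))
t=cv2.imread('pics/top_j.png'); cv2.imwrite('pics/c8.png',cv2.resize(t[90:330,130:500],None,fx=2.1,fy=2.1,interpolation=3))
E
```

```text
38.5667 [0.5161161  0.02118416 0.1848831 ] 39.701717373759124 [0.27978592 0.02892644 0.10490314] 0.0 [0.01254318 0.11058937 0.02267463] [-0.00316854  0.0032044  -0.99998985]
top rim (array([ 614.4, -227.5]), (89.1, 112.7), 83.5, 376) 0.11277149670358033
lid (array([433. , 329.7]), (93.3, 113.9), 67.4, 1002)
scene rim (array([ 613.7, -227.3]), (93.8, 110.6), 84.0, 284) 0.11294618157285896
lid (array([432.6, 329.5]), (92.2, 115.4), 67.4, 702)
top [(-30, 109), (-20, 49), (-10, 56), (0, 73), (10, 78), (20, 78), (30, 68), (40, 59)]
scene [(-40, 31), (-30, 33), (-20, 69), (-10, 58), (0, 76), (10, 81), (20, 78), (30, 67)]
tw 15.51 (3 x 5.171) shift [ 258.7 -199.8   35.2] j7 0.04 tilt [ 0.001 -0.001 -1.   ]
top handle (array([432.5, 330.2]), (16.1, 58.7), 68.6, 114)
scene handle (array([433.2, 329.4]), (14.3, 60.1), 66.6, 74)
```

View pics/c8.png

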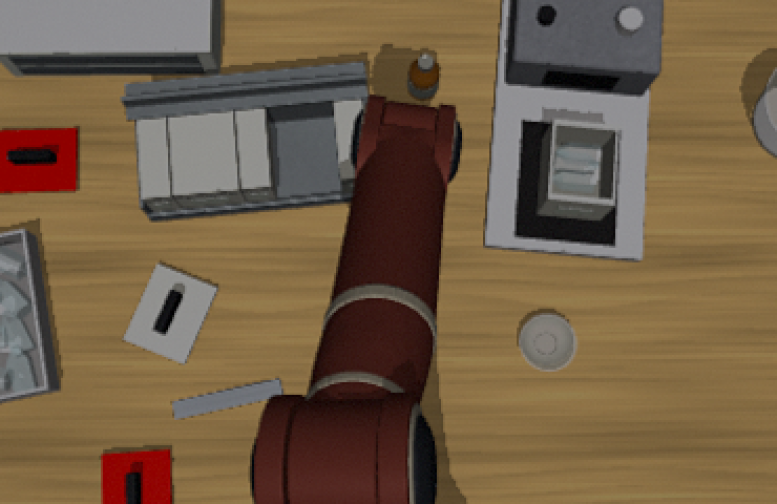

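The top view shows all three crystals in the cassette, at about (575,170), with the highest point near z = 81 mm, well below the plug's 107 mm. The table has no crystals left. Now the white lid at about (170,312).

Emit:
{"method": "apply_moves", "body": {"claw": [45, 45, 45, 45, 45, 45, 45, 45, 45, 45, 45, 45], "delta_pos": [[0, 0, 0], [0, 0, 0], [0, 0, 0], [0, 0, 0], [0, 0, 0], [0, 0, 0], [0, 0, 0], [0, 0, 0], [0, 0, 0], [0, 0, 0], [0, 0, 0], [0, 0, 0]], "twist": [-6.75, -6.75, -6.75, -6.75, -6.75, -6.75, -6.75, -6.75, -6.75, -6.75, -6.75, 0]}}

```text
time: 39.77
position: [0.5187, 0.0136, 0.1855]
ee_rot: [0.619, 3.08, -0.001]
force: [0.4, -0.4, 0.7]
gripper_width: 0.484
grasp_force: 0.0
```

```bash
python3 - <<'E'
from h import *
go(433,329.6,100,67.4)
E
```

```text
tw -0.11 (1 x -0.114) shift [200.6 258.8  85.3] j7 1.11 tilt [ 0.    -0.001 -1.   ]
```

Emit:
{"method": "apply_moves", "body": {"claw": [45, 45, 45, 45, 45, 45, 45, 45, 45, 45, 45, 45], "delta_pos": [[15, 19, 0], [20, 26, 0], [20, 26, 0], [20, 26, 0], [20, 26, 0], [20, 26, 0], [20, 26, 0], [20, 26, 0], [20, 26, 0], [15, 19, 0], [10, 13, 0], [0, 0, 25]], "twist": [0, 0, 0, 0, 0, 0, 0, 0, 0, 0, 0, 0]}}

```text
time: 40.77
position: [0.4348, 0.3388, 0.1642]
ee_rot: [0.612, 3.076, 0.018]
force: [0.9, 0.7, 0.6]
gripper_width: 0.483
grasp_force: 0.0
```

Emit:
{"method": "apply_moves", "body": {"claw": [45, 45, 45, 45, 45], "delta_pos": [[0, 0, 30], [0, 0, 30], [0, 0, 15], [0, 0, 0], [0, 0, 0]], "twist": [0, 0, 0, 0, 0]}}

```text
time: 41.18
position: [0.4338, 0.331, 0.0851]
ee_rot: [-0.621, -3.079, 0.003]
force: [1.1, 0.8, 0.7]
gripper_width: 0.485
grasp_force: 0.0
```

```bash
python3 - <<'E'
from h import *
print(state()['position']);go(433,329.6,18,67.4)
E
python3 look.py k; python3 - <<'E'
from h import *
for n in('top','scene'):
    P=cloud(n,np.load(f'{n}_k.npy')); X,Y,Z=np.moveaxis(P,-1,0); print(rect(P,biggest((np.hypot(X-.433,Y-.33)<.12)&(Z>.009)&(Z<.02))))
E
```

```text
[0.43375229 0.33099696 0.08507999]
tw -0.22 (1 x -0.219) shift [ 0.2 -1.5 67.1] j7 0.47 tilt [-0.001 -0.002 -1.   ]
41.1833 [0.43375229 0.33099696 0.08507999] 45.13762007388955 [1.06656293 0.79676304 0.7311063 ] 0.0 [-0.0122435  -0.03412037 -0.0468934 ] [-7.17709575e-04 -1.54421624e-03 -9.99998550e-01]
(array([470.9, 286.5]), (40.5, 11.2), 67.6, 29)
(array([436.2, 328.1]), (92.5, 107.6), 67.0, 588)
```

Emit:
{"method": "apply_moves", "body": {"claw": [45, 45, 45, 45, 45, 45, 30, 20, 10, 0, 0, 0], "delta_pos": [[0, -1, 20], [0, 0, 20], [0, 0, 15], [0, 0, 8], [0, 0, 3], [0, 0, 0], [0, 0, 0], [0, 0, 0], [0, 0, 0], [0, 0, 0], [0, 0, 0], [0, 0, 0]], "twist": [0, 0, 0, 0, 0, 0, 0, 0, 0, 0, 0, 0]}}

```text
time: 42.28
position: [0.4327, 0.3308, 0.02]
ee_rot: [-0.616, -3.081, 0.001]
force: [-0.3, -0.9, 2.0]
gripper_width: 0.148
grasp_force: 30.0
```

Emit:
{"method": "apply_moves", "body": {"claw": [0, 0, 0, 0, 0, 0, 0, 0, 0, 0], "delta_pos": [[0, 0, -10], [0, 0, -25], [0, 0, -30], [0, 0, -30], [0, 0, -30], [0, 0, -30], [0, 0, -30], [0, 0, 0], [0, 0, 0], [0, 0, 0]], "twist": [0, 0, 0, 0, 0, 0, 0, 0, -5.2, -5.2]}}

```text
time: 43.12
position: [0.4322, 0.3309, 0.205]
ee_rot: [0.327, 3.124, 0.0]
force: [-0.2, 0.1, -2.3]
gripper_width: 0.15
grasp_force: 30.0
```

Emit:
{"method": "apply_moves", "body": {"claw": [0, 0, 0], "delta_pos": [[0, 0, 0], [0, 0, 0], [0, 0, 0]], "twist": [-5.3, 0, 0]}}

```text
time: 43.37
position: [0.4322, 0.3306, 0.2041]
ee_rot: [-0.193, -3.134, 0.001]
force: [0.2, -0.1, -1.5]
gripper_width: 0.152
grasp_force: 30.0
```

```bash
python3 - <<'E'
from h import *
s=state();print(s['position'],s['gripper_width']*93,s['grasp_force'],s['force']);go(614,-227.3,200,83.2)
E
```

```text
[0.43223966 0.33063803 0.20413529] 14.161418743507513 29.99943494796753 [ 0.16170142 -0.08208856 -1.51237927]
tw -0.25 (1 x -0.245) shift [-246.5 -532.5    4.3] j7 0.71 tilt [-0.001 -0.001 -1.   ]
```

Emit:
{"method": "apply_moves", "body": {"claw": [0, 0, 0, 0, 0, 0, 0, 0, 0, 0, 0, 0], "delta_pos": [[-6, -13, 0], [-11, -24, 0], [-11, -24, 0], [-11, -24, 0], [-11, -24, 0], [-11, -24, 0], [-11, -24, 0], [-11, -24, 0], [-11, -24, 0], [-11, -24, 0], [-11, -24, 0], [-11, -24, 0]], "twist": [0, 0, 0, 0, 0, 0, 0, 0, 0, 0, 0, 0]}}

```text
time: 44.37
position: [0.5254, 0.0396, 0.2044]
ee_rot: [-0.193, -3.135, 0.0]
force: [0.6, 0.5, -1.7]
gripper_width: 0.146
grasp_force: 30.0
```

Emit:
{"method": "apply_moves", "body": {"claw": [0, 0, 0, 0, 0, 0, 0, 0, 0, 0, 0, 0], "delta_pos": [[-11, -24, 0], [-11, -24, 0], [-11, -24, 0], [-11, -24, 0], [-11, -24, 0], [-11, -24, 0], [-11, -24, 0], [-11, -24, 0], [-11, -24, 0], [-10, -20, 0], [-8, -15, 0], [0, 0, 0]], "twist": [0, 0, 0, 0, 0, 0, 0, 0, 0, 0, 0, 0]}}

```text
time: 45.37
position: [0.611, -0.228, 0.2036]
ee_rot: [-0.202, -3.134, 0.007]
force: [0.1, -0.7, -1.0]
gripper_width: 0.146
grasp_force: 30.0
```

Emit:
{"method": "apply_moves", "body": {"claw": [0, 0, 0], "delta_pos": [[0, 0, 20], [0, 0, 0], [0, 0, 0]], "twist": [0, 0, 0]}}

```text
time: 45.62
position: [0.6103, -0.2206, 0.1833]
ee_rot: [-0.188, -3.132, -0.003]
force: [0.2, -0.4, -1.6]
gripper_width: 0.147
grasp_force: 30.0
```

```bash
python3 - <<'E'
from h import *
s=state();print(s['position'],s['gripper_width']*93,s['grasp_force'],s['force']);go(614,-227.3,150,83.2)
E
python3 look.py l; python3 - <<'E'
from h import *
z=state()['position'][2]-.006
for n in('top','scene'):
    im=cv2.imread(f'pics/{n}_l.png').astype(int); P=cloud(n,np.load(f'{n}_l.npy')); X,Y,Z=np.moveaxis(P,-1,0)
    m=biggest((np.hypot(X-.614,Y+.227)<.09)&(abs(Z-z)<.012)&(im.min(2)>80)); print(n,z,rect(P,m),np.nanmedian(Z[m]))
t=cv2.imread('pics/top_l.png')[80:200,330:490]; s=cv2.imread('pics/scene_l.png')[120:240,150:310]
cv2.imwrite('pics/c9.png',cv2.resize(np.vstack([t,s]),None,fx=2.5,fy=2.5,interpolation=3))
E
```

```text
[ 0.61026221 -0.22056854  0.18329789] 13.650823629352928 29.99973714351654 [ 0.18359232 -0.38838919 -1.62174537]
tw -0.08 (1 x -0.076) shift [-4.6 -6.3 33.3] j7 1.75 tilt [-0.004  0.002 -1.   ]
45.6167 [ 0.61026221 -0.22056854  0.18329789] 13.650823629352928 [ 0.18359232 -0.38838919 -1.62174537] 29.99973714351654 [-0.03505536 -0.00132776  0.01758042] [-0.00399846  0.00222282 -0.99998954]
top 0.17913378004866728 (array([ 585.6, -205.8]), (68.2, 62.7), 82.2, 493) 0.17654041822529676
scene 0.17913378004866728 (array([ 611. , -220.7]), (93.4, 114.6), 84.6, 390) 0.17782027217635488
```

View pics/c9.png

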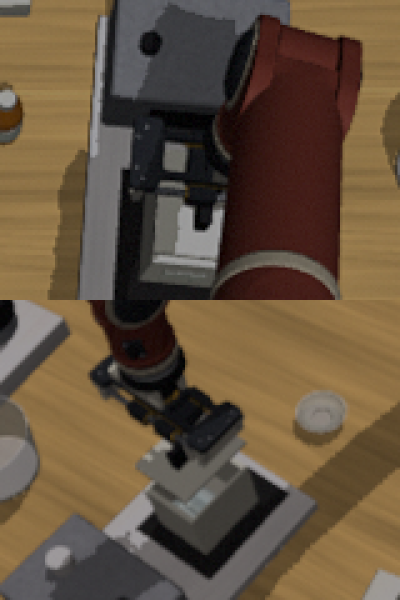

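The lid hangs level over the cassette; the scene camera puts it at (611,-221) mm and the rim at (614,-227) mm. I'll correct, lower it to just above the rim and check.

Emit:
{"method": "apply_moves", "body": {"claw": [0, 0, 0, 0, 0, 0, 0, 0], "delta_pos": [[-1.8, -3.1, 0], [-1.7, -3.1, 0], [0, 0, 15], [0, 0, 15], [0, 0, 9], [0, 0, 0], [0, 0, 0], [0, 0, 0]], "twist": [0, 0, 0, 0, 0, 0, 0, 0]}}

```text
time: 46.38
position: [0.6148, -0.2294, 0.1466]
ee_rot: [0.189, 3.134, -0.001]
force: [0.1, -0.3, -2.3]
gripper_width: 0.145
grasp_force: 30.0
```

```bash
python3 look.py m; python3 - <<'E'
from h import *
z=state()['position'][2]-.006
for n in('top','scene'):
    im=cv2.imread(f'pics/{n}_m.png').astype(int); P=cloud(n,np.load(f'{n}_m.npy')); X,Y,Z=np.moveaxis(P,-1,0)
    m=biggest((np.hypot(X-.614,Y+.227)<.09)&(abs(Z-z)<.009)&(im.min(2)>80)); print(n,z,rect(P,m),np.nanmedian(Z[m]))
go(613.3,-227.3,126,83.2)
E
```

```text
46.3833 [ 0.61484559 -0.22935344  0.14657635] 13.45099801799901 [ 0.11342621 -0.33962957 -2.32978565] 29.999595880508423 [-0.04516015  0.03906747 -0.01048181] [ 1.60456177e-03 -6.64268600e-04 -9.99998492e-01]
top 0.14081449236205337 (array([ 590.1, -215.5]), (71.3, 61.2), 82.5, 483) 0.13945600415748616
scene 0.14081449236205337 (array([ 613.8, -229. ]), (92.0, 115.2), 82.2, 373) 0.14011002516940896
tw -0.11 (1 x -0.106) shift [ 1.9  1.8 20.8] j7 1.76 tilt [ 0.002 -0.001 -1.   ]
```

Emit:
{"method": "apply_moves", "body": {"claw": [0, 0, 0, 0, 0, 0, 0, 0, 0], "delta_pos": [[0.5, 1.7, 0], [0, 0, 4], [0, 0, 3], [0, 0, 3], [0, 0, 3], [0, 0, 2], [0, 0, 2], [0, 0, 2], [0, 0, 0]], "twist": [0, 0, 0, 0, 0, 0, 0, 0, 0]}}

```text
time: 47.23
position: [0.614, -0.2274, 0.1271]
ee_rot: [0.189, 3.136, -0.0]
force: [-0.7, 0.6, 1.1]
gripper_width: 0.148
grasp_force: 30.0
```

Emit:
{"method": "apply_moves", "body": {"claw": [0, 0, 20, 30, 40, 40, 40], "delta_pos": [[0, 0, 1.5], [0, 0, 0], [0, 0, 0], [0, 0, 0], [0, 0, 0], [0, 0, 0], [0, 0, -10]], "twist": [0, 0, 0, 0, 0, 0, 0]}}

```text
time: 47.82
position: [0.6124, -0.2268, 0.1331]
ee_rot: [-0.189, -3.131, -0.002]
force: [-0.3, 0.9, -0.1]
gripper_width: 0.416
grasp_force: 0.0
```

Emit:
{"method": "apply_moves", "body": {"claw": [45, 45, 45, 45, 45, 45, 45, 45, 45, 45, 45, 45], "delta_pos": [[0, 0, -25], [0, 0, -30], [0, 0, -30], [10, 25, 0], [10, 25, 0], [10, 25, 0], [10, 25, 0], [10, 25, 0], [10, 25, 0], [10, 25, 0], [10, 20, 0], [0, 0, 0]], "twist": [0, 0, 0, 0, 0, 0, 0, 0, 0, 0, 0, 0]}}

```text
time: 48.82
position: [0.5568, -0.0173, 0.2211]
ee_rot: [-0.175, -3.136, -0.007]
force: [-0.9, 0.2, -0.6]
gripper_width: 0.487
grasp_force: 0.0
```

```bash
python3 look.py n; python3 - <<'E'
from h import *
for n in('top','scene'):
    P=cloud(n,np.load(f'{n}_n.npy')); X,Y,Z=np.moveaxis(P,-1,0)
    m=biggest((np.hypot(X-.614,Y+.227)<.09)&(Z>.108)&(Z<.130)); q=P[m]; A=np.c_[q[:,:2]-q[:,:2].mean(0),np.ones(len(q))]; c=np.linalg.lstsq(A,q[:,2],rcond=None)[0]
    print(n,rect(P,m),c)
t=cv2.imread('pics/top_n.png'); cv2.imwrite('pics/c10.png',cv2.resize(t[60:300,180:500],None,fx=2.5,fy=2.5,interpolation=3))
E
```

```text
48.8167 [ 0.55683382 -0.0173212   0.22106949] 45.256631704310514 [-0.89516374  0.2042659  -0.62527477] 0.0 [ 0.06178802 -0.02868633 -0.03564494] [-2.43737087e-04  4.38452203e-03 -9.99990358e-01]
top (array([ 614.3, -226.9]), (92.7, 116.7), 83.9, 1204) [8.74320661e-05 6.45780905e-04 1.19765835e-01]
scene (array([ 613.7, -226.2]), (96.7, 115.1), 83.2, 713) [-0.00400951 -0.0131924   0.12035203]
```

View pics/c10.png

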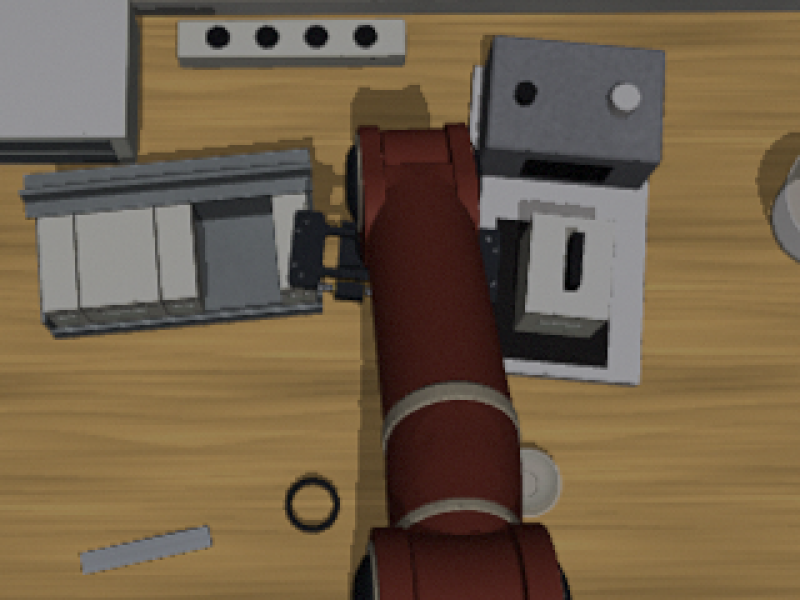

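The lid sits level on the cassette at about (568,265), its top at z ≈ 120 mm against 121 mm expected. The cases and bystanders are where they were, and the arm is clear. I'm handing the job in.

```bash
python3 -c "
from plant import workorder; print(workorder.job_done())"
```

```text
the job is handed in; nothing more can be done
None
```

The job is handed in: the cassette stands upright and square on the mat with all three loose crystals inside and the white lid seated level, and I left everything else in place.

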